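# Load the pumice stone into the feed chute, up to the sprung stop

### The arm

A 7-joint arm with a two-finger parallel gripper is mounted at the origin on the work surface. World frame = base frame: x ahead of the robot, y to its left, z up, the work surface at z = 0. Lengths are in m, angles in degrees, forces in N, time in s.
With the tool pointing down it reaches from about 0.4 to 0.875 m from the base axis. Payload 6.5 kg.
Tool frame: the origin (TCP) lies at the very end of the fingers, on their centre line; the grasp point (between the pads) lies 19 mm behind it; y points along the fingers, x is the direction in which the jaws open and shut, and the axes are right-handed (so a half turn about y gives the same grasp; the last joint's range is limited). The gripper opens to 88 mm and grips with 3 to 60 N. Pads are 18 mm wide; open, the fingers measure 123 mm over their backs; the gripper's body (75 mm by 187 mm) begins 45 mm behind the grasp point.
Start: joints at [-77.418, 30.733, -0.252, 88.115, 0.149, 61.152, -4.079], TCP at [0.183, 0.624, 0.239] pointing down, gripper open.
Joint ranges: [-154.64, 154.64], [-21.42, 123.67], [-72.66, 72.17], [13.99, 137.28], [-74.86, 254.86], [10.95, 109.41], [-158.01, 158.01]. Speed limits (degrees/s): [136.94, 136.94, 180, 180, 180, 180, 180].

### API

Orientations are given as a 3x3 rotation matrix whose columns are the frame's x, y, z axes.
In Python, from rig import env, viewer gives the robot as it stands.
- The arm moves only by the tool servo_tool, never from a script. Its argument "steps" is one flat list of numbers, 6 for each row, row after row: the shift along the tool's x, y, z each as a share of 0.2 m, from -1 to 1, then the turn, a rotation vector about the tool's x, y, z each as a share of pi/2 rad, from -1 to 1. In form: [tx, ty, tz, ax, ay, az, tx, ty, tz, ax, ay, az, ...]. A call has 1 to 20 rows; each row is the pose to reach, as a shift and turn from the pose measured when the call began, along the tool's axes at that moment; what a row does not reach only later rows make up. A row lasts 1/8 s, in which the tool goes at most 62.5 mm and 10.7 degrees, less where a joint would pass 70% of its speed; a pose out of reach is approached as far as the arm can. A call with a number of a shift or a turn outside -1 to 1 is refused whole. A call with a gripper value outside its range is refused whole. "jaw" is the opening, from 0 (shut) to 1 (fully open), set as the call begins (left out, the last holds). The fingers move at their own pace and stop on an object; "grip_force" is the grip in N (left out, the last holds). Time passes only in rows, so rows that repeat a pose let the fingers close. It gives the time, the measured TCP pose, the force and the opening at its end, in the units of the state.
- env.get_obs(): the state, without advancing time (a new reading comes with each control period).
- viewer.capture(name): name is "side" or "top" or "wrist"; returns the picture (384x512x3 uint8, red, green, blue); there is no depth.
- viewer.get_calibration(name): a dict with "fx", "fy", "cx", "cy" (pixels), "D" ([k1, k2, p1, p2, k3] as OpenCV has them; the pictures are not rectified), "cam_to_world" (4x4, takes a point from camera to world coordinates). Camera axes: x right, y up, looking along -z (the intrinsics and any distortion apply to the point x, -y, -z); pixel columns grow to the right and rows downward; lengths in m; the calibration is good to about 2 mm. A picture is of the moment at which its call begins: read the wrist's pose just before it. get_calibration takes no time and is no camera call; for the wrist camera it gives the pose at the moment of the call.
- env.close_job(): hands the job in, once; it reports no verdict.
Trained networks look in the newest picture that a camera, given by its name, has taken for a name from the list of things; names that differ only in an ending like _2 or _b are one class to them, and where a whole thing is asked for, a point or a joint stands for the part that bears it (a point fixed in the world has none). Each returns a list of dicts, best first, with "p" (0 to 1); they miss things now and then, are a little off and sometimes report something else, mostly with a low value. They report only what shows in the picture. A call takes as long as a camera call. They do not tell look-alikes from the thing itself.
- viewer.look_for(target, camera): "position" ([x, y, z] in m, in world coordinates, good to about 4 mm: the middle of the surface that is visible of it).
- viewer.silhouettes(target, camera): "mask" (384x512 bool, what is visible of it).
- viewer.place_of(target, camera): "position" ([x, y, z] in m, in world coordinates, good to about 4 mm: a listed point, or the origin of a listed thing).
The state is a dict: "time": time; "qpos": joint angles; "qd": joint speeds; "effort": joint torques, N m; "position": TCP position; "tool_rot": TCP orientation; "ft_force": force on the tool from outside, world axes, zero at the start; "torque": the same for the moment, N m; "opening": finger opening in m.
Only numpy, scipy, OpenCV 4.12 (cv2) and the standard library are available. Lean on these libraries where they do the work, as an engineer would, in place of code of your own. Each camera call takes 0.05 s, during which the arm holds its last target.

### The job

Lay the round pumice stone flat in the upper end of the pine chute, above the sprung side cheek, and let go of it. Then push it down the chute, past the cheek, until it is firmly up against the birch stop and the stop just begins to give, without forcing the stop to the end of its short spring travel. Leave the stone lying flat against the stop, and leave the other things where they are.

Things in the scene. Friction and masses are not known exactly. Their poses are not given: they have to be found in the camera images.
- stone_center (a point): Round grey pumice stone, a plain disc 56 mm across and 32 mm tall, about 0.2 kg (0.16 to 0.26), lying flat on the table at the start. The point is its centre, half-way up (16 mm above its underside); z is the disc's axis.
- stone: The same round pumice stone; this origin is the centre of its underside, z along the disc's axis.
- lane: Sloping open-topped channel of the fixed pine chute, dropping 15 degrees. Origin on the floor's centre line, 78 mm above the table; +x DOWNHILL along the floor, y across, z square to the floor. From x = -170 (open upper end) to +150 mm (18 mm high end board); inner width 61 mm; walls 14 mm high, 12 mm thick. A stone on the floor stands 18 mm above the walls and does not slide by itself; friction under 2 N.
- lane_load (a point): Point on the floor's centre line at lane x = -80 mm: a good place for the middle of the stone above the cheek (stone centre from x = -125 to -45 mm is room enough).
- lane_cheek (a point): Tip of the sprung birch cheek: a round upright nose 14 mm across and 22 mm high, standing 5 mm into the channel from its +y wall at lane x = -10 mm. It springs aside as the stone is pushed past. While the stone's centre passes from about x = -30 to 0 mm this adds a drag that peaks at 4 to 8 N, which must not be taken for the stop.
- lane_stops (a point): Point on the floor's centre line at lane x = 75 mm, the MIDDLE of the range of the stop, not the stop itself. The stop sits on a birch carriage clamped across the walls at a different place each time: its uphill face lies anywhere from lane x = 55 to 95 mm and is not measured, so it must be felt (or seen). The carriage's bridge begins 19 mm beyond that face; its top is 32 mm, its screw 42 mm above the floor.
- stop (a joint): How far the stop is pushed back, m: 0 = out, 0.005 = end of travel. Upright birch plate 44 mm wide, 3 to 28 mm above the floor, sliding along lane +x on a spring of 2.8 N per mm (no preload): 14 N forces it to its end. Damping adds 0.8 N per 10 mm/s. Firmly: 3 N or more on it (1 mm of give), held a moment. Draw the pusher back slowly uphill: the stone follows a mm or two, still touching the stop.
- mug: Beige ceramic mug, 80 mm across, 90 mm tall, upright; origin at the centre of its underside. Bystander: leave it where it is.
- deodorant: Closed deodorant stick, 44 mm across, 105 mm tall, upright; origin at the centre of its underside. Bystander: leave it where it is.
- pumice_block: Grey oblong pumice block with square ends, 95 x 50 x 34 mm (NOT the round stone); origin at the centre of its underside. Bystander: leave it where it is.
- nail_brush: Wooden nail brush, 100 x 42 x 34 mm, bristles down; origin at the centre of its underside. Bystander: leave it where it is.
- wood_bowl: Wooden bowl, 120 mm across, 50 mm tall; origin at the centre of its underside. Bystander: leave it where it is.
- wash_bottle: Capped wash bottle, 60 mm across, 160 mm tall, upright; origin at the centre of its underside. Bystander: leave it where it is.
- foot_file: Flat wooden foot file, 160 x 36 x 10 mm; origin at the centre of its underside. Bystander: leave it where it is.
Mind the look-alikes: they are no part of the job. Leave any green or red look-alike of the stone alone.

How it is judged (in metres and radians):
On the way, in this order (a step that is already met when the one before it is completed fails the run):
1. the round stone lies flat in the chute's upper end, above the cheek, let go (x of stone_center in the frame of lane between -0.135 and -0.035 m and y of stone_center in the frame of lane between -0.008 and 0.008 m and z of stone_center in the frame of lane between 0.01 and 0.022 m and angle between the z axis of stone and the z axis of lane, either way round below 0.12 rad and contact force between the fingers and stone below 0.05 N), for 0.2 s.
2. the stone is pressed firmly (3 N or more) against the stop (y of stone_center in the frame of lane between -0.008 and 0.008 m and z of stone_center in the frame of lane between 0.01 and 0.022 m and angle between the z axis of stone and the z axis of lane, either way round below 0.12 rad and contact force between stone and stop above 3 N), for 0.2 s.
At the end, for the whole second after the job is handed in: The stone lies flat in the channel (within 8 mm of its centre line, 7 degrees of the floor's slope), still, and touching the stop (more than 0.1 N on it) (y of stone_center in the frame of lane between -0.008 and 0.008 m and z of stone_center in the frame of lane between 0.01 and 0.022 m and angle between the z axis of stone and the z axis of lane, either way round below 0.12 rad and x of stone_center in the frame of lane between 0.02 and 0.085 m and contact force between stone and stop above 0.1 N and linear speed of stone below 0.01 m/s).
It fails at once if the stop is forced to the end of its travel (more than 14.5 N on it) (contact force between stone and stop above 14.5 N).
It fails at once if one of the other things is disturbed (moved more than 20 mm) (distance of any of mug, deodorant, pumice_block, nail_brush, wood_bowl, wash_bottle, foot_file from where it was at the start of the episode above 0.02 m).
It also fails if it takes over 70 s, if anything falls off the work surface, if the arm or the gripper's body presses on something with over 40 N, if the wrist force passes 120 N, or if a joint passes its speed limit or range.

## Working session

There is one attempt and no reset: what is moved stays moved. The work goes in short steps, Python scripts to look and compute and a tool call to move; the robot and the scene stay as the last step left them, time stands still between calls to the robot, and variables do not carry over. Pictures are saved under pics/ and viewed, and the job is handed in when it is done.

Besides the shell and the picture viewer there is one more tool, called as name(argument=value, ...), one argument or row to a line, values as JSON. servo_tool: Moves the arm, as the interface text tells. Its arguments: {"type":"object","properties":{"steps":{"type":"array"},"jaw":{"type":"number"},"grip_force":{"type":"number"}},"required":["steps"]}

```bash
ls; mkdir -p pics; python3 - <<'E'
from rig import env, viewer
import cv2, numpy as np
o=env.get_obs()
for k,v in o.items(): print(k,np.round(v,4).tolist())
for n in ["side","top","wrist"]:
    im=viewer.capture(n); cv2.imwrite(f"pics/a_{n}.png",im[:,:,::-1])
    c=viewer.get_calibration(n); print(n,{k:np.round(v,3).tolist() for k,v in c.items()})
E
```

```text
pics
time 0.0
qpos [-77.4172, 30.7784, -0.255, 88.1698, 0.1487, 61.1511, -4.0794]
qd [0.1247, 0.0677, 0.0445, 0.0929, -0.0065, -0.0277, 0.12]
effort [-0.0004, -57.0959, 0.9904, -25.1598, -0.0563, 0.0179, 0.0002]
position [0.1831, 0.623, 0.2378]
tool_rot [[0.2819, -0.0004, -0.9595], [0.9595, -0.0017, 0.2819], [-0.0017, -1.0, -0.0001]]
ft_force [-0.15, -0.5178, 0.8397]
torque [-0.0166, 0.0296, -0.0261]
opening 0.0883
side {'fx': 455.869, 'fy': 455.869, 'cx': 259.225, 'cy': 188.719, 'D': [-0.008, 0.0, 0.0, 0.0, 0.0], 'cam_to_world': [[-0.994, 0.072, -0.08, 0.478], [-0.106, -0.771, 0.627, 0.789], [-0.016, 0.632, 0.775, 1.09], [0.0, 0.0, 0.0, 1.0]]}
top {'fx': 360.918, 'fy': 360.918, 'cx': 254.642, 'cy': 187.116, 'D': [0.023, 0.0, 0.0, 0.0, 0.0], 'cam_to_world': [[0.015, 0.997, -0.071, 0.501], [-1.0, 0.015, -0.004, -0.006], [-0.002, 0.071, 0.997, 0.958], [0.0, 0.0, 0.0, 1.0]]}
wrist {'fx': 277.883, 'fy': 277.883, 'cx': 254.8, 'cy': 192.814, 'D': [-0.05, 0.0, 0.0, 0.0, 0.0], 'cam_to_world': [[0.282, -0.91, -0.304, 0.104], [0.96, 0.267, 0.09, 0.647], [-0.001, -0.318, 0.948, 0.384], [0.0, 0.0, 0.0, 1.0]]}
```

View pics/a_side.png

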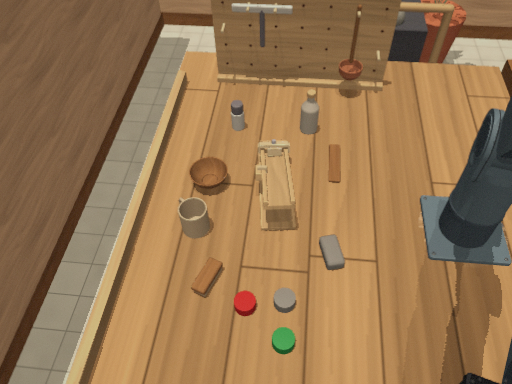

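View pics/a_top.png

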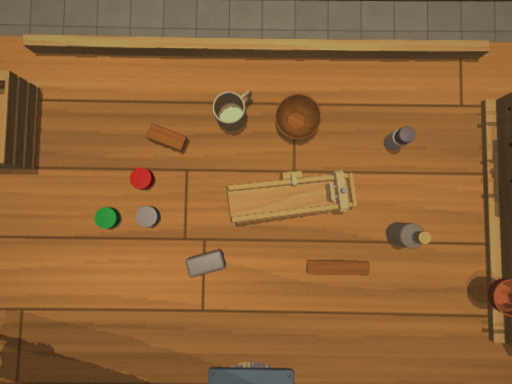

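View pics/a_wrist.png

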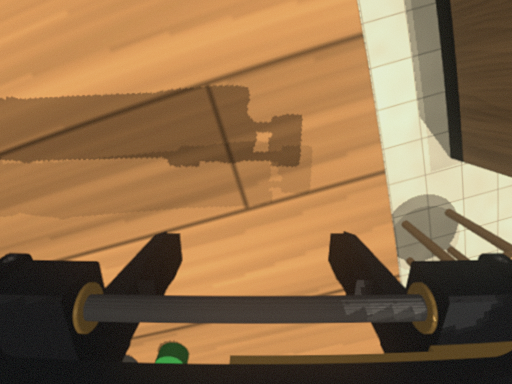

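The side view shows a grey disc at (285,299), a red one at (245,303), a green one at (284,340) and the grey oblong block at (332,251). The top view has the same things at (147,217), (141,179), (106,218) and (206,263). The grey disc is the only round grey one, so it is the stone. The chute in the top view runs from its open upper end at about x=230 px to the carriage at (342,190). Next I'll confirm this in enlarged crops.

```bash
cat > h.py <<'E'
import numpy as np, cv2
from rig import env, viewer
def K(c): return np.array([[c['fx'],0,c['cx']],[0,c['fy'],c['cy']],[0,0,1.]])
def proj(c,P):
    P=np.atleast_2d(P).astype(float); T=np.linalg.inv(np.array(c['cam_to_world']))
    p=P@T[:3,:3].T+T[:3,3]; p=p*[1,-1,-1]
    return cv2.projectPoints(p.reshape(-1,1,3),np.zeros(3),np.zeros(3),K(c),np.array(c['D']))[0].reshape(-1,2)
def ray(c,uv):
    u=cv2.undistortPoints(np.array(uv,float).reshape(-1,1,2),K(c),np.array(c['D'])).reshape(-1,2)
    d=np.c_[u[:,0],-u[:,1],-np.ones(len(u))]; T=np.array(c['cam_to_world'])
    d=d@T[:3,:3].T; return T[:3,3],d/np.linalg.norm(d,axis=1)[:,None]
def tri(obs): # [(calib,uv)..]
    A=np.zeros((3,3));b=np.zeros(3);L=[]
    for c,uv in obs:
        o,d=ray(c,uv);d=d[0];M=np.eye(3)-np.outer(d,d);A+=M;b+=M@o;L.append((o,M))
    p=np.linalg.solve(A,b); return p,[float(np.linalg.norm(M@(p-o))) for o,M in L]
E
python3 - <<'E'
from h import *
a=cv2.imread('pics/a_side.png');b=cv2.imread('pics/a_top.png')
cv2.imwrite('pics/c1.png',cv2.resize(a[280:360,215:315],None,fx=4,fy=4,interpolation=cv2.INTER_CUBIC))
cv2.imwrite('pics/c2.png',cv2.resize(a[130:240,220:340],None,fx=6,fy=5.4,interpolation=cv2.INTER_CUBIC))
cv2.imwrite('pics/c3.png',cv2.resize(b[155:235,215:365],None,fx=5,fy=5,interpolation=cv2.INTER_CUBIC))
for n in ['side','top']:
    viewer.capture(n)
    for t in ['stone','stone_center','lane','lane_load','lane_cheek','lane_stops']:
        for r in viewer.place_of(t,n)[:3]: print(n,t,np.round(r['position'],4),round(r['p'],2))
cs=viewer.get_calibration('side');ct=viewer.get_calibration('top')
for n in ['side','top']:
    for r in viewer.silhouettes('stone',n)[:4]:
        m=r['mask'];ys,xs=np.nonzero(m);print(n,r['p'],m.sum(),xs.mean(),ys.mean(),xs.min(),xs.max(),ys.min(),ys.max())
E
```

```text
side stone [0.4949 0.2746 0.0031] 0.82
side stone [0.4876 0.377  0.0007] 0.63
side stone [ 5.865e-01  2.945e-01 -4.000e-04] 0.63
side stone_center [0.484  0.3763 0.0175] 0.84
side stone_center [0.5852 0.2953 0.0146] 0.74
side stone_center [0.488  0.2735 0.0138] 0.64
side lane [ 0.5492 -0.1093  0.0801] 0.85
side lane_load [ 0.5365 -0.0312  0.1004] 0.78
side lane_cheek [ 0.5693 -0.0952  0.0888] 0.59
side lane_cheek [ 7.605e-01  6.050e-02 -6.000e-04] 0.45
side lane_cheek [ 0.4517 -0.3755 -0.0009] 0.26
side lane_stops [ 0.5585 -0.1782  0.0597] 0.56
top stone [ 0.4908  0.2726 -0.0024] 0.95
top stone [ 0.4869  0.3739 -0.0012] 0.91
top stone [0.5921 0.2933 0.0038] 0.73
top stone_center [0.4856 0.3774 0.0141] 0.86
top stone_center [0.4876 0.2691 0.0174] 0.59
top stone_center [0.5868 0.2917 0.0161] 0.58
top lane [ 0.5444 -0.1055  0.0798] 0.61
top lane_load [ 0.536  -0.0294  0.0971] 0.88
top lane_cheek [ 0.568  -0.0966  0.0886] 0.85
top lane_stops [ 0.5554 -0.1816  0.0606] 0.91
top lane_stops [ 0.4538 -0.3712  0.0012] 0.53
side 0.85 499 284.02204408817636 299.93987975951904 273 295 287 313
side 0.81 449 244.58797327394208 302.913140311804 234 255 291 315
side 0.58 506 283.17786561264825 340.3142292490119 272 295 328 353
top 0.94 530 107.72452830188679 217.46226415094338 94 121 206 229
top 0.81 425 147.52470588235295 216.41411764705882 136 159 206 227
top 0.62 390 141.50512820512822 178.81794871794872 130 153 169 189
```

View pics/c1.png

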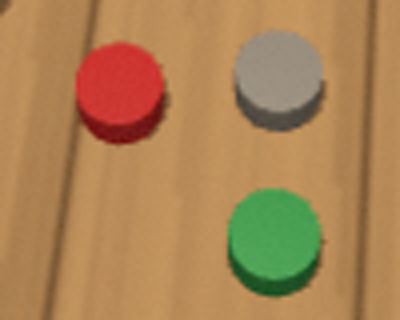

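View pics/c2.png

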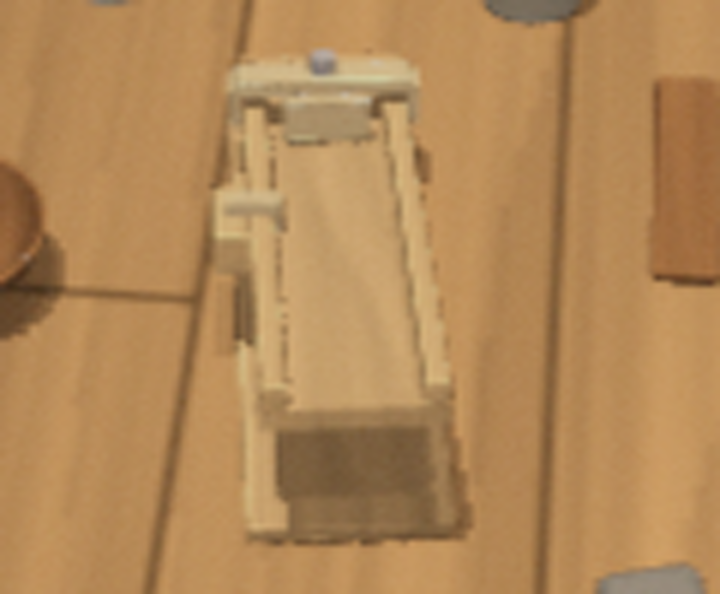

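View pics/c3.png

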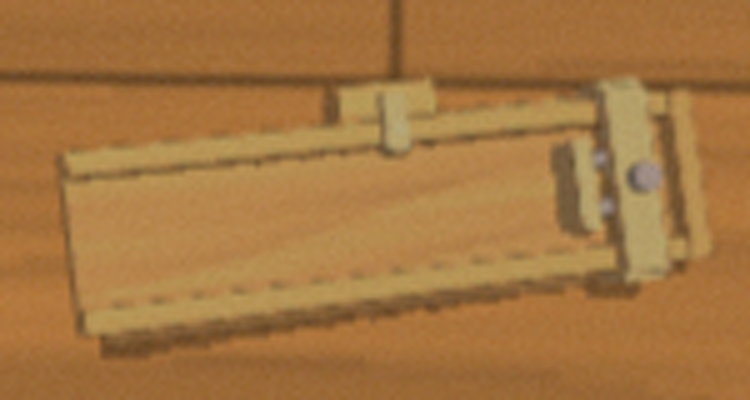

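The crops confirm that the plain grey disc is the round stone. The chute's open upper end faces the discs, the cheek is on its far (+x world) wall, and the stop plate shows at about (333,191) in the top view. Next I'll fit the stone and the lane.

```bash
cat > fit.py <<'E'
from h import *
from scipy.optimize import least_squares
def Rlane(yaw,pitch=np.radians(15)):
    xd=np.array([np.cos(yaw)*np.cos(pitch),np.sin(yaw)*np.cos(pitch),-np.sin(pitch)])
    yd=np.array([-np.sin(yaw),np.cos(yaw),0]);return np.c_[xd,yd,np.cross(xd,yd)]
def outline(c,P):
    return cv2.convexHull(proj(c,P).astype(np.float32)).reshape(-1,2)
def disc(p,z,h=.032,r=.028):
    t=np.linspace(0,2*np.pi,60,endpoint=False);return np.vstack([np.c_[p[0]+r*np.cos(t),p[1]+r*np.sin(t),0*t+zz] for zz in (z,z+h)])
E
python3 - <<'E'
from fit import *
cs=viewer.get_calibration('side');ct=viewer.get_calibration('top')
res=[]
for n,c,ctr in [('side',cs,(285,299)),('top',ct,(147,216))]:
    im=cv2.imread(f'pics/a_{n}.png');hsv=cv2.cvtColor(im,cv2.COLOR_BGR2HSV)
    m=(hsv[...,1]<75).astype(np.uint8)
    k,l,s,cc=cv2.connectedComponentsWithStats(m)
    i=l[ctr[1],ctr[0]];print(n,s[i],cc[i]);
    res.append((c,cc[i]))
    def f(q):
        M=cv2.moments(outline(c,disc(q,0)));return [M['m10']/M['m00']-cc[i][0],M['m01']/M['m00']-cc[i][1]]
    r=least_squares(f,[.49,.272]);print(r.x, 'area',cv2.contourArea(outline(c,disc(r.x,0))))
print('tri',tri(res))
S=np.array([220,130]);T=np.array([215,155])
pts=[('s',(262,392),(-170,42.5,14)),('s',(288,388),(-170,30.5,14)),('s',(425,386),(-170,-30.5,14)),('s',(450,384),(-170,-42.5,14)),
 ('t',(63,153),(-170,42.5,14)),('t',(66,180),(-170,30.5,14)),('t',(81,312),(-170,-30.5,14)),('t',(83,330),(-170,-42.5,14)),
 ('t',(676,100),(150,42.5,14)),('t',(692,250),(150,-42.5,14)),('t',(398,150),(-10,25.5,22)),('s',(285,210),(-10,25.5,22))]
def pr(q,full=False):
    R=Rlane(q[2],q[4]);o=np.array([q[0],q[1],q[3]]);e=[]
    for k,uv,P in pts:
        c=cs if k=='s' else ct; uv=S+np.array(uv)/[6,5.4] if k=='s' else T+np.array(uv)/5
        e.append(proj(c,o+R@(np.array(P)/1000))[0]-uv)
    return np.array(e)
f=lambda q: np.r_[pr(q).ravel(),(q[3]-.078)/.002,(q[4]-np.radians(15))/.005]
r=least_squares(f,[.547,-.107,np.radians(-82),.078,np.radians(15)],loss='soft_l1')
print(np.round(r.x,4),np.degrees(r.x[2]),np.degrees(r.x[4]));print(np.round(pr(r.x),1).tolist())
np.save('lane0.npy',r.x)
for n,c,fl in [('side',cs,'s'),('top',ct,'t')]:
    R=Rlane(r.x[2],r.x[4]);o=r.x[[0,1,3]]
    im=cv2.imread(f'pics/a_{n}.png');im=cv2.resize(im,None,fx=5,fy=5,interpolation=cv2.INTER_CUBIC)
    L=lambda *P:((proj(c,np.array([o+R@(np.array(p)/1000) for p in P]))+.5)*5-.5).round().astype(int)
    for y in (42.5,30.5,-30.5,-42.5): cv2.polylines(im,[L((-170,y,14),(150,y,14))],False,(255,0,0),1)
    for y in (30.5,-30.5): cv2.polylines(im,[L((-170,y,0),(150,y,0))],False,(0,255,0),1)
    for x in (55,75,95): cv2.polylines(im,[L((x,-22,28),(x,22,28))],False,(0,0,255),1)
    t=np.linspace(0,6.3,40);cv2.polylines(im,[L(*[(-10+7*np.cos(a),32.5+7*np.sin(a),22) for a in t])],False,(255,0,255),1)
    im=im[650:1150,1150:1550] if fl=='s' else im[800:1150,1100:1825]
    cv2.imwrite(f'pics/o_{n}.png',im)
E
```

```text
side [274 288  21  25 430] [283.99069767 299.61627907]
[0.48802993 0.274309  ] area 479.3980331867933
top [136 206  24  21 389] [147.16966581 216.14138817]
[0.48844088 0.27446177] area 446.76979705295525
tri (array([0.48816251, 0.27486249, 0.01709696]), [0.00019128806110358447, 0.0001912880611035804])
[ 0.5427 -0.1049 -1.4285  0.0755  0.264 ] -81.84419194429873 15.12758234748087
[[-0.6, -0.2], [-0.4, 0.4], [-0.2, -0.1], [0.2, 0.1], [-0.6, 0.1], [-0.5, -0.1], [-0.3, 0.0], [-0.1, 1.7], [0.8, -2.3], [2.6, 1.2], [-0.5, 0.6], [-0.7, -2.1]]
```

View pics/o_side.png

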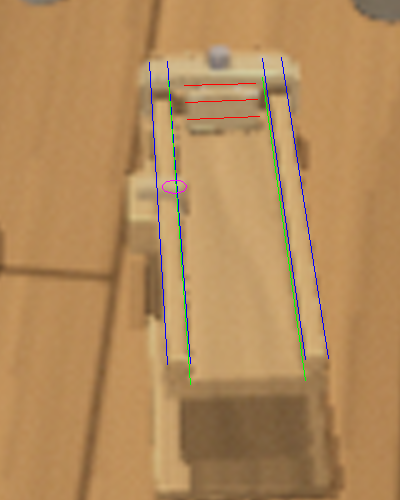

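View pics/o_top.png

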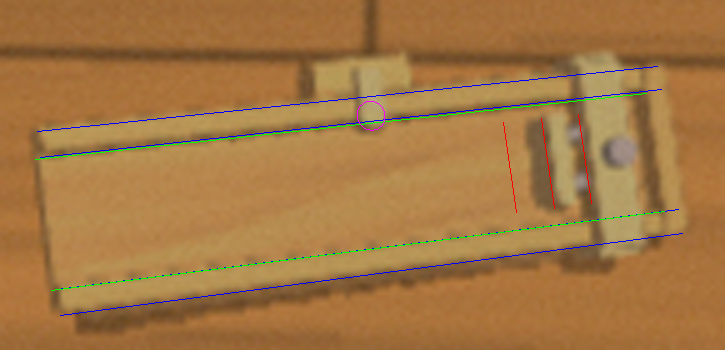

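```bash
cat > mv.py <<'E'
from fit import *
from scipy.spatial.transform import Rotation as Ro
def rel(P,R,full=True):
    o=env.get_obs();R0=np.array(o['tool_rot']);p0=np.array(o['position'])
    d=R0.T@(np.array(P)-p0)/.2; w=Ro.from_matrix(R0.T@R).as_rotvec()/(np.pi/2)
    print('t',round(o['time'],2),'p0',np.round(p0,4),'shift',np.round(d,4).tolist(),'turn',np.round(w,4).tolist(),'ft',np.round(o['ft_force'],2),'open',round(o['opening'],4))
def Rtool(yaw,pitch):
    L=Rlane(yaw,pitch);return np.c_[-L[:,0],-L[:,2],-L[:,1]]
E
python3 -c "
from mv import *
rel([.488,.2745,.13],Rtool(-1.4285,0))"
```

```text
t 0.95 p0 [0.1832 0.6237 0.2387] shift [-1.2456, 0.5436, -1.9541] turn [0.0, -0.2725, 0.0] ft [0.22 0.48 0.02] open 0.0882
```

servo_tool(
  steps=[-0.62,0.2,-0.98,0,-0.14,0,-0.62,0.2,-0.98,0,-0.14,0,-0.62,0.2,-0.98,0,-0.14,0,-0.62,0.2,-0.98,0,-0.14,0,-0.62,0.2,-0.98,0,-0.14,0],
  jaw=0.8,
)

```text
time: 1.58
position: [0.3398, 0.4454, 0.1983]
tool_rot: [[0.073, 0.001, -0.997], [0.997, -0.003, 0.073], [-0.003, -1.0, -0.001]]
ft_force: [-1.1, 0.7, 0.3]
opening: 0.0709
```

```bash
python3 -c "
from mv import *
rel([.488,.2745,.13],Rtool(-1.4285,0))"
```

```text
t 1.57 p0 [0.3398 0.4454 0.1983] shift [-0.7969, 0.3443, -0.8011] turn [0.0006, -0.1371, -0.0017] ft [-1.1   0.69  0.28] open 0.0709
```

servo_tool(
  steps=[-0.797,0.344,-0.801,0.001,-0.137,-0.002,-0.797,0.344,-0.801,0.001,-0.137,-0.002,-0.797,0.344,-0.801,0.001,-0.137,-0.002,-0.797,0.344,-0.801,0.001,-0.137,-0.002,-0.797,0.344,-0.801,0.001,-0.137,-0.002],
)

```text
time: 2.2
position: [0.4902, 0.2706, 0.1291]
tool_rot: [[-0.135, -0.001, -0.991], [0.991, -0.002, -0.135], [-0.002, -1.0, 0.001]]
ft_force: [-0.1, -0.6, -0.0]
opening: 0.0704
```

```bash
python3 -c "
from mv import *
c=viewer.get_calibration('wrist')
im=viewer.capture('wrist')[:,:,::-1].copy()
cv2.imwrite('pics/w1raw.png',im)
for z in (0,.032):
    t=np.linspace(0,6.3,60)
    cv2.polylines(im,[proj(c,np.c_[.4882+.028*np.cos(t),.2745+.028*np.sin(t),0*t+z]).round().astype(int)],True,(0,255,0),1)
cv2.imwrite('pics/w1.png',im)
rel([.488,.2745,.004],Rtool(-1.4285,0))"
```

```text
t 2.25 p0 [0.4886 0.2738 0.1297] shift [0.0039, 0.6286, 0.0018] turn [-0.0007, -0.0019, 0.0002] ft [-0.04 -0.1   0.76] open 0.0706
```

View pics/w1.png

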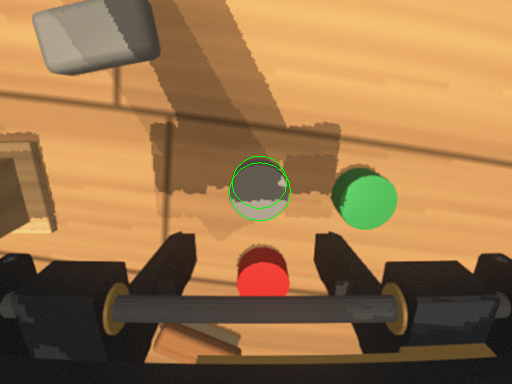

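The wrist view shows the grey stone at (260,190), matching the projected outline. The green disc (364,198) and red disc (263,272) are clear of the jaws, so I'm descending to grasp.

servo_tool(
  steps=[0.004,0.25,0.002,0,-0.002,0,0.004,0.45,0.002,0,-0.002,0,0.004,0.56,0.002,0,-0.002,0,0.004,0.62,0.002,0,-0.002,0,0.004,0.625,0.002,0,-0.002,0,0.004,0.625,0.002,0,-0.002,0],
)

```text
time: 3.0
position: [0.4884, 0.2755, 0.0057]
tool_rot: [[-0.143, 0.0, -0.99], [0.99, 0.001, -0.143], [0.001, -1.0, -0.0]]
ft_force: [0.1, 0.0, -0.3]
opening: 0.0703
```

servo_tool(
  steps=[0,0,0,0,0,0,0,0,0,0,0,0,0,0,0,0,0,0,0,0,0,0,0,0,0,0,0,0,0,0,0,0,0,0,0,0],
  jaw=0.3,
  grip_force=15,
)

```text
time: 3.75
position: [0.489, 0.2757, 0.0065]
tool_rot: [[-0.142, 0.001, -0.99], [0.99, 0.002, -0.142], [0.002, -1.0, -0.002]]
ft_force: [0.2, -1.3, 6.3]
opening: 0.0555
```

```bash
python3 -c "
from mv import *
rel([.488,.2745,.2],Rtool(-1.4285,0))"
```

```text
t 3.75 p0 [0.489  0.2757 0.0065] shift [-0.0038, -0.9673, 0.0043] turn [0.001, 0.0003, 0.0011] ft [ 0.21 -1.3   6.35] open 0.0555
```

servo_tool(
  steps=[0,-0.1,0,0,0,0,0,-0.3,0,0,0,0,0,-0.6,0,0,0,0,0,-0.85,0,0,0,0,0,-0.95,0,0,0,0,0,-0.95,0,0,0,0],
)

```text
time: 4.5
position: [0.4896, 0.2759, 0.199]
tool_rot: [[-0.142, 0.005, -0.99], [0.99, 0.004, -0.142], [0.003, -1.0, -0.005]]
ft_force: [-0.7, 0.8, -2.1]
opening: 0.0555
```

```bash
python3 -c "
from mv import *
q=np.load('lane0.npy');R=Rlane(q[2],q[4]);o=q[[0,1,3]]
im=viewer.capture('wrist')[:,:,::-1];cv2.imwrite('pics/w2.png',im)
print(env.get_obs()['ft_force'])
rel(o+R@[-.09,0,.11],Rtool(q[2],q[4]))"
```

```text
[-0.35492076  0.55967099 -2.20564954]
t 4.55 p0 [0.4887 0.2753 0.1972] shift [-1.6291, -0.0434, 0.0025] turn [0.0016, 0.0004, -0.1667] ft [-0.35  0.56 -2.21] open 0.0554
```

View pics/w2.png

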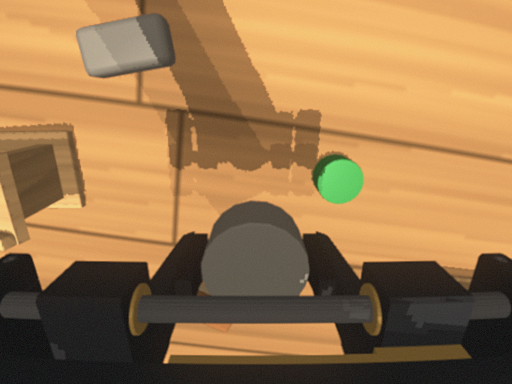

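The stone is held level at (255,255) px. I'm moving to above the chute, with the 15° tilt.

servo_tool(
  steps=[-0.3,-0.1,0,0,0,-0.03,-0.6,-0.1,0,0,0,-0.06,-0.9,-0.1,0,0,0,-0.1,-0.95,-0.1,0,0,0,-0.13,-0.95,-0.1,0,0,0,-0.167,-0.95,-0.1,0,0,0,-0.167,-0.95,-0.1,0,0,0,-0.167],
)

```text
time: 5.42
position: [0.515, 0.0878, 0.2161]
tool_rot: [[-0.139, -0.036, -0.99], [0.955, 0.258, -0.143], [0.261, -0.965, -0.001]]
ft_force: [-0.5, 0.3, -1.6]
opening: 0.0559
```

```bash
python3 -c "
from mv import *
q=np.load('lane0.npy');R=Rlane(q[2],q[4]);o=q[[0,1,3]]
c=viewer.get_calibration('wrist');im=viewer.capture('wrist')[:,:,::-1];cv2.imwrite('pics/w3.png',im);np.save('w3.npy',c,allow_pickle=True)
im=cv2.resize(im,None,fx=1.5,fy=1.5,interpolation=cv2.INTER_CUBIC)
L=lambda *P:((proj(c,np.array([o+R@(np.array(p)/1000) for p in P]))+.5)*1.5-.5).round().astype(int)
for y in (42.5,30.5,-30.5,-42.5): cv2.polylines(im,[L((-170,y,14),(150,y,14))],False,(255,0,0),1)
for y in (30.5,-30.5): cv2.polylines(im,[L((-170,y,0),(150,y,0))],False,(0,255,0),1)
cv2.imwrite('pics/w3o.png',im)
rel(o+R@[-.09,0,.08],Rtool(q[2],q[4]))"
```

```text
t 5.47 p0 [0.5152 0.0881 0.2164] shift [-0.6748, 0.0255, 0.002] turn [0.0007, 0.0015, -0.0] ft [-0.18 -0.77 -1.87] open 0.0553
```

View pics/w3o.png

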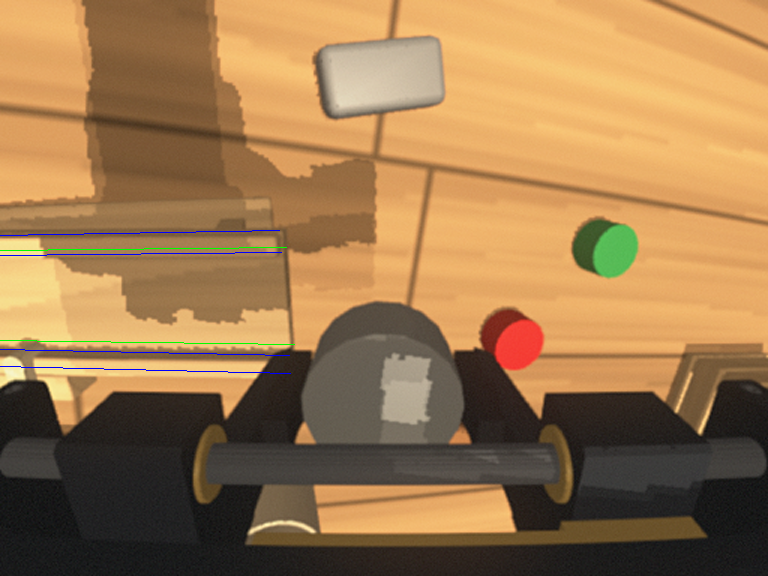

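servo_tool(
  steps=[-0.25,0.02,0.002,0,0,0,-0.5,0.02,0.002,0,0,0,-0.67,0.02,0.002,0,0,0,-0.675,0.02,0.002,0,0,0,-0.675,0.02,0.002,0,0,0],
)

```text
time: 6.1
position: [0.5334, -0.0383, 0.1774]
tool_rot: [[-0.141, -0.037, -0.989], [0.955, 0.259, -0.146], [0.261, -0.965, -0.002]]
ft_force: [-0.0, -0.1, -0.5]
opening: 0.0555
```

```bash
python3 -c "
from mv import *
q=np.load('lane0.npy');R=Rlane(q[2],q[4]);o=q[[0,1,3]]
c=viewer.get_calibration('wrist');im=viewer.capture('wrist')[:,:,::-1];cv2.imwrite('pics/w4.png',im);np.save('w4.npy',c,allow_pickle=True)
im=cv2.resize(im,None,fx=1.5,fy=1.5,interpolation=cv2.INTER_CUBIC)
cv2.imwrite('pics/w4r.png',im)
for n in ('side','top'): cv2.imwrite(f'pics/b_{n}.png',viewer.capture(n)[:,:,::-1])
rel(o+R@[-.09,0,.08],Rtool(q[2],q[4]))"
```

```text
t 6.25 p0 [ 0.5335 -0.0381  0.1776] shift [-0.0084, 0.0049, 0.0016] turn [0.0005, 0.0032, 0.0003] ft [ 0.51  0.35 -2.13] open 0.0558
```

View pics/w4r.png

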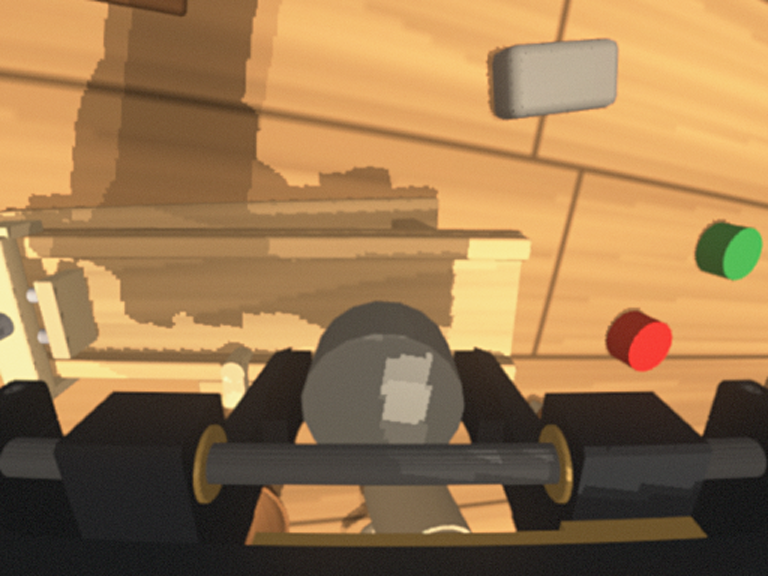

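The wrist view shows the whole lane, with the stop plate at about (68,312), the cheek at (233,375) and the upper end at about (525,300) in 1.5x pixels. I'll overlay the model and refine the pose.

```bash
cat > ov.py <<'E'
from mv import *
def ov(q,img,c,s,x0,y0,x1,y1,out,raw=False):
    R=Rlane(q[2],q[4]);o=q[[0,1,3]]
    im=cv2.resize(cv2.imread(img)[y0:y1,x0:x1],None,fx=s,fy=s,interpolation=cv2.INTER_CUBIC)
    L=lambda *P:((proj(c,np.array([o+R@(np.array(p)/1000) for p in P]))+.5-[x0,y0])*s-.5).round().astype(int)
    if not raw:
        for y in (42.5,30.5,-30.5,-42.5): cv2.polylines(im,[L((-170,y,14),(150,y,14))],False,(255,0,0),1)
        for y in (30.5,-30.5): cv2.polylines(im,[L((-170,y,0),(150,y,0))],False,(0,160,0),1)
        for s_ in (1,-1): cv2.polylines(im,[L((-170,s_*42.5,14),(-170,s_*30.5,14),(-170,s_*30.5,0),(-170,0,0))],False,(255,0,255),1)
        cv2.polylines(im,[L((75,-22,3),(75,-22,28),(75,22,28),(75,22,3),(75,-22,3))],False,(0,0,255),1)
    cv2.imwrite(out,im)
E
python3 -c "
from ov import *
q=np.load('lane0.npy');c=np.load('w4.npy',allow_pickle=True).item()
ov(q,'pics/w4.png',c,5,210,140,360,260,'pics/z1.png')
ov(q,'pics/w4.png',c,5,0,140,160,260,'pics/z2.png')
ov(q,'pics/w4.png',c,5,0,140,160,260,'pics/z2r.png',True)"
```

```text
(no output)
```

View pics/z1.png

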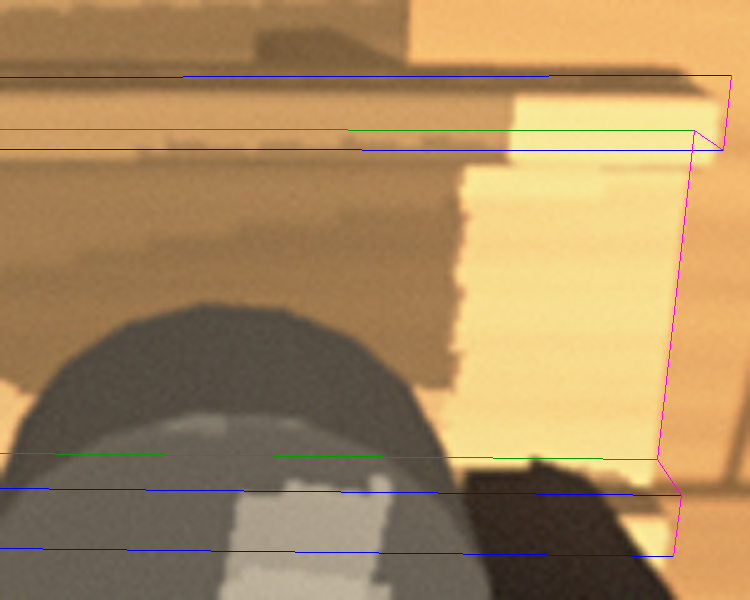

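View pics/z2.png

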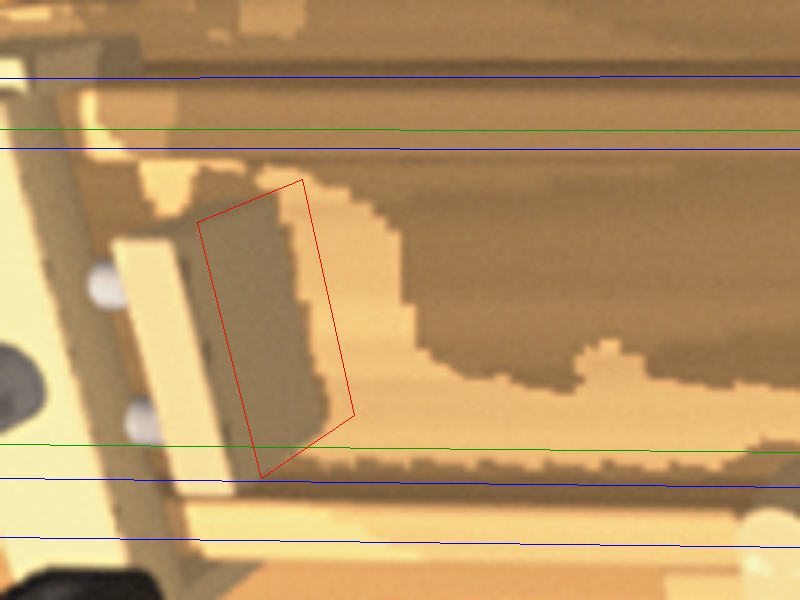

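View pics/z2r.png

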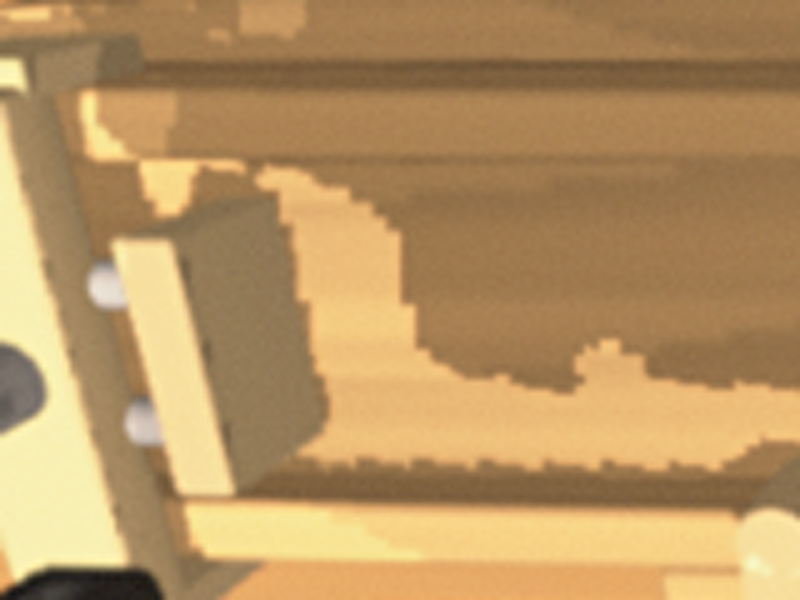

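```bash
cat > fit2.py <<'E'
from ov import *
c=np.load('w4.npy',allow_pickle=True).item()
A=np.array([210,140]);B=np.array([0,140])
# line obs: pixel, lane y,z ; residual = distance to projected line
Ls=[((A+np.array(p)/5) if k=='A' else (B+np.array(p)/5),y,z) for k,p,y,z in [
('A',(100,93),-42.5,14),('A',(650,95),-42.5,14),('A',(100,160),-30.5,14),('A',(650,165),-30.5,14),
('B',(400,90),-42.5,14),('B',(700,90),-42.5,14),('B',(400,157),-30.5,14),('B',(700,157),-30.5,14),
('B',(330,462),30.5,0),('B',(690,468),30.5,0),('B',(280,500),30.5,14),('B',(700,510),30.5,14),('B',(250,560),42.5,14),('B',(650,566),42.5,14)]]
Cs=[(A+np.array(p)/5,P) for p,P in [((722,97),(-170,-42.5,14)),((716,165),(-170,-30.5,14)),((652,483),(-170,30.5,0)),((668,515),(-170,30.5,14))]]
def res(q):
    R=Rlane(q[2],q[4]);o=q[[0,1,3]];e=[]
    for uv,y,z in Ls:
        a,b=proj(c,np.array([o+R@[-.17,y/1e3,z/1e3],o+R@[.1,y/1e3,z/1e3]]));d=(b-a)/np.linalg.norm(b-a);w=uv-a
        e.append(d[0]*w[1]-d[1]*w[0])
    for uv,P in Cs: e+=list(proj(c,o+R@(np.array(P)/1e3))[0]-uv)
    return np.array(e)
f=lambda q:np.r_[res(q),(q[3]-.078)/.0012,(q[4]-np.radians(15))/.004]
r=least_squares(f,np.load('lane0.npy'),loss='soft_l1');q=r.x
print(np.round(q,4),np.degrees(q[[2,4]]));print(np.round(res(q),1).tolist())
np.save('lane1.npy',q)
R=Rlane(q[2],q[4]);o=q[[0,1,3]]
for p,z in [((175,238),.028),((235,492),.028),((278,193),.003),((328,428),.003)]:
    oo,d=ray(c,B+np.array(p)/5);a=R.T@(oo-o);b=R.T@d[0];t=(z-a[2])/b[2];print('stop pt',np.round((a+t*b)*1e3,1))
E
python3 fit2.py; python3 - <<'E'
from ov import *
q=np.load('lane1.npy');c=np.load('w4.npy',allow_pickle=True).item()
ov(q,'pics/w4.png',c,2,0,120,370,270,'pics/y1.png')
cs=viewer.get_calibration('side');ct=viewer.get_calibration('top')
ov(q,'pics/a_side.png',cs,5,230,130,310,240,'pics/y2.png')
ov(q,'pics/a_top.png',ct,5,220,160,365,235,'pics/y3.png')
# held stone predicted in wrist image
o=env.get_obs();P=np.array(o['position']);R=np.array(o['tool_rot']);t=np.linspace(0,6.3,80)
im=cv2.imread('pics/w4.png')
for h in (.0065,-.0255):
    pts=P+(np.c_[.028*np.cos(t),0*t+h,.028*np.sin(t)])@R.T
    cv2.polylines(im,[((proj(c,pts)+.5)*8-.5).round().astype(int)],True,(0,255,0),1,shift=3)
cv2.imwrite('pics/y4.png',cv2.resize(im[190:300,190:320],None,fx=5,fy=5))
E
```

```text
[ 0.545  -0.1074 -1.433   0.0785  0.2621] [-82.10425403  15.01813836]
[-0.4, -0.3, 1.1, 0.8, -0.5, -0.3, 0.8, 1.2, 0.3, -0.1, -0.1, -1.1, -0.1, -0.3, 0.3, -0.7, -0.3, 0.8, -0.9, -1.0, 0.6, 0.2]
stop pt [ 74.1 -21.7  28. ]
stop pt [74.8 21.4 28. ]
stop pt [ 74.9 -21.8   3. ]
stop pt [75.3 21.7  3. ]
```

View pics/y1.png

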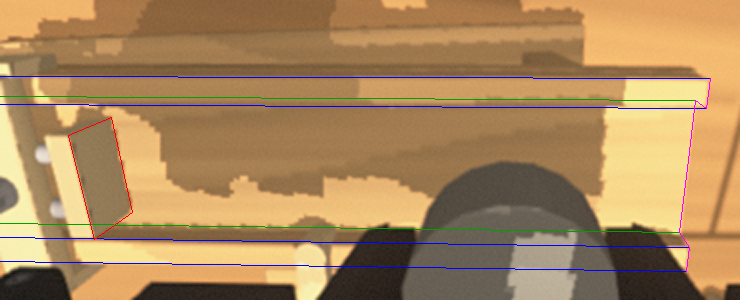

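View pics/y2.png

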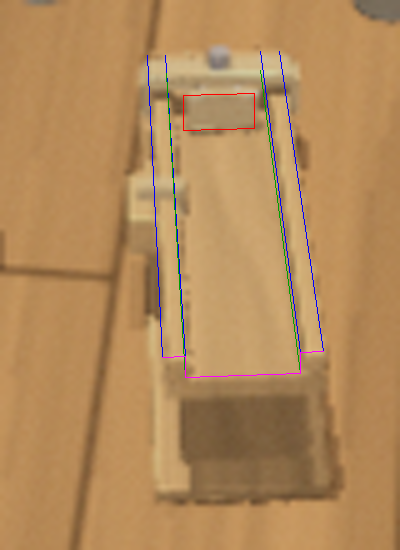

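View pics/y3.png

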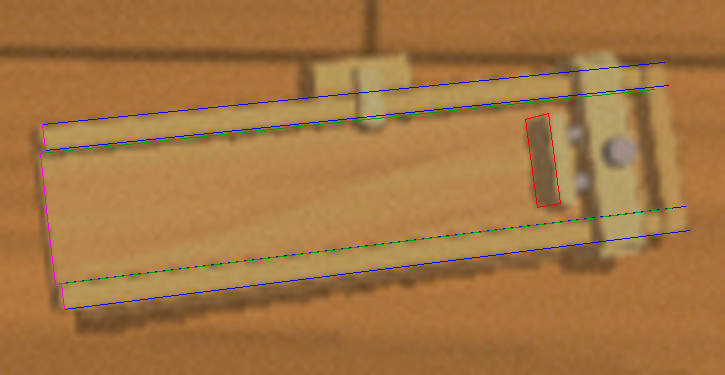

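View pics/y4.png

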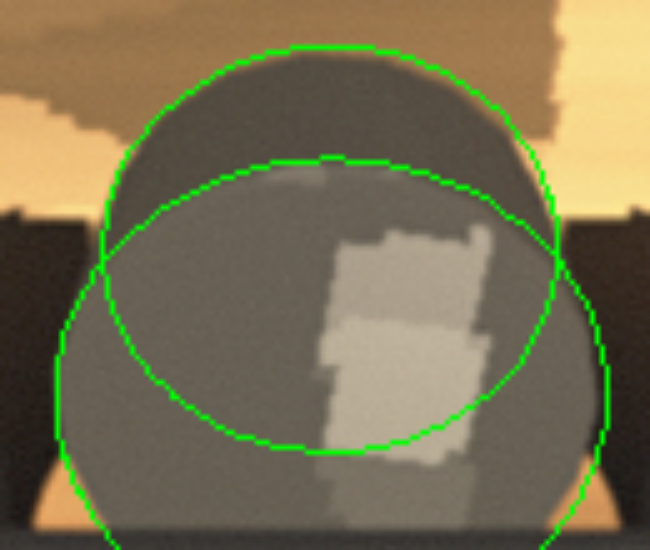

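The refined fit agrees in the wrist view, with the stop face at lane x ≈ 75 mm. The held stone appears about 1 mm toward +y of the tool's centre line, so I'll aim the tool at lane y = -1 mm.

```bash
cat > lt.py <<'E'
from mv import *
q=np.load('lane1.npy');R=Rlane(q[2],q[4]);o=q[[0,1,3]];RT=Rtool(q[2],q[4])
def go(x,y,z): rel(o+R@(np.array([x,y,z])/1e3),RT)
def where():
    s=env.get_obs();print('lane TCP mm',np.round(R.T@(np.array(s['position'])-o)*1e3,2),'F lane',np.round(R.T@np.array(s['ft_force']),2),'t',round(s['time'],2),'open',round(s['opening']*1e3,1))
E
python3 -c "
from lt import *
where();go(-88,-1,30);go(-88,-1,12)"
```

```text
lane TCP mm [-93.46  -1.9   77.55] F lane [ 0.28  0.56 -2.13] t 6.25 open 55.8
t 6.25 p0 [ 0.5335 -0.0381  0.1776] shift [-0.0279, 0.2377, -0.0043] turn [-0.0002, 0.006, 0.0015] ft [ 0.51  0.35 -2.13] open 0.0558
t 6.25 p0 [ 0.5335 -0.0381  0.1776] shift [-0.0281, 0.3277, -0.0044] turn [-0.0002, 0.006, 0.0015] ft [ 0.51  0.35 -2.13] open 0.0558
```

servo_tool(
  steps=[-0.028,0.12,-0.0045,0,0.006,0.0015,-0.028,0.24,-0.0045,0,0.006,0.0015,-0.028,0.24,-0.0045,0,0.006,0.0015,-0.028,0.24,-0.0045,0,0.006,0.0015],
)

```text
time: 6.75
position: [0.534, -0.0307, 0.1308]
tool_rot: [[-0.134, -0.035, -0.99], [0.957, 0.256, -0.138], [0.259, -0.966, -0.001]]
ft_force: [0.3, -1.0, -1.4]
opening: 0.0552
```

```bash
python3 -c "
from lt import *
where();
c=viewer.get_calibration('wrist');cv2.imwrite('pics/w5.png',viewer.capture('wrist')[:,:,::-1]);np.save('w5.npy',c,allow_pickle=True)
s=env.get_obs();t=np.linspace(0,6.3,80);P=np.array(s['position']);RR=np.array(s['tool_rot'])
from ov import ov
ov(q,'pics/w5.png',c,2,80,100,450,330,'pics/w5o.png')
where();go(-88,-1,12)"
```

```text
lane TCP mm [-88.33  -0.34  30.4 ] F lane [ 1.4   0.19 -1.07] t 6.75 open 55.2
lane TCP mm [-88.1   -0.15  30.66] F lane [ 0.38 -0.02 -0.97] t 6.8 open 55.6
t 6.8 p0 [ 0.5343 -0.031   0.131 ] shift [-0.0004, 0.0933, 0.0044] turn [0.0009, 0.0004, -0.0004] ft [-0.01 -0.12 -1.04] open 0.0556
```

View pics/w5o.png

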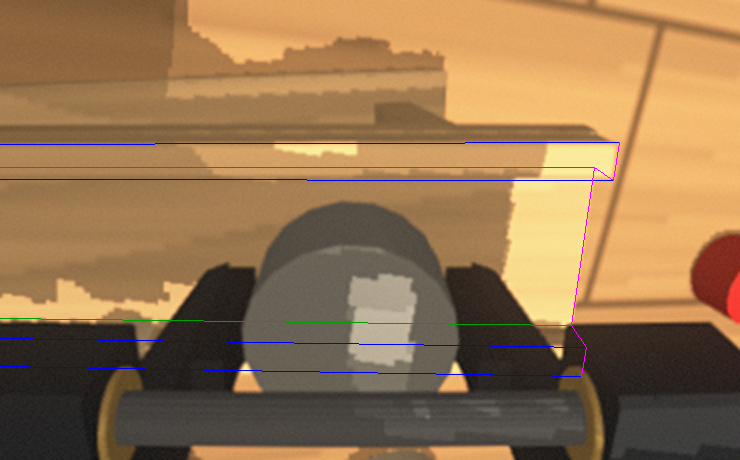

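servo_tool(
  steps=[0,0.03,0.0044,0,0,0,0,0.06,0.0044,0,0,0,0,0.085,0.0044,0,0,0,0,0.085,0.0044,0,0,0],
)

```text
time: 7.3
position: [0.5324, -0.0265, 0.114]
tool_rot: [[-0.133, -0.035, -0.99], [0.957, 0.257, -0.138], [0.259, -0.966, -0.0]]
ft_force: [-0.1, -0.8, -1.9]
opening: 0.0557
```

```bash
python3 -c "
from lt import *
where();
c=viewer.get_calibration('wrist');cv2.imwrite('pics/w6.png',viewer.capture('wrist')[:,:,::-1])
from ov import ov
ov(q,'pics/w6.png',c,2,80,100,450,330,'pics/w6o.png')
ct=viewer.get_calibration('side');cv2.imwrite('pics/s6.png',viewer.capture('side')[:,:,::-1])
where();go(-88,-1,6.5)"
```

```text
lane TCP mm [-88.23  -1.42  13.08] F lane [ 1.21 -0.16 -1.67] t 7.3 open 55.7
lane TCP mm [-88.05  -1.04  13.58] F lane [ 1.4  -0.09 -1.66] t 7.4 open 55.8
t 7.4 p0 [ 0.5328 -0.0268  0.1144] shift [-0.0002, 0.0354, -0.0001] turn [0.0007, 0.0003, -0.0004] ft [ 0.03 -0.93 -1.96] open 0.0558
```

View pics/w6o.png

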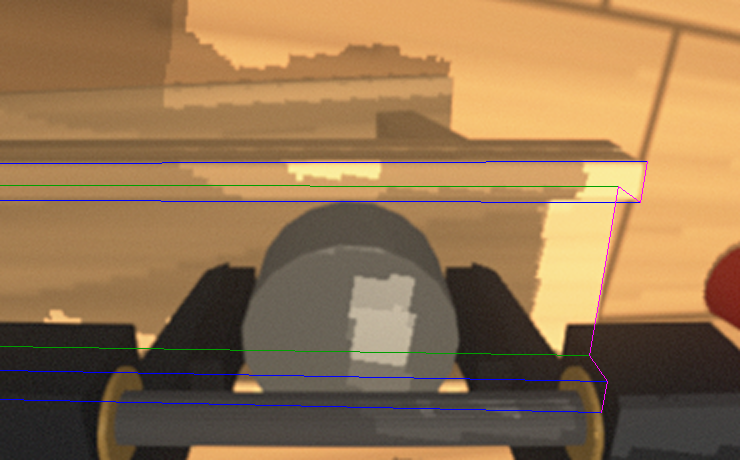

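servo_tool(
  steps=[0,0.008,0,0,0,0,0,0.014,0,0,0,0,0,0.02,0,0,0,0,0,0.02,0,0,0,0],
)

```text
time: 7.9
position: [0.5326, -0.0257, 0.1105]
tool_rot: [[-0.133, -0.035, -0.99], [0.957, 0.256, -0.138], [0.259, -0.966, -0.001]]
ft_force: [-0.2, 0.5, -0.7]
opening: 0.0557
```

```bash
python3 -c "
from lt import *
where();go(-88,-1,6.5)"
```

```text
lane TCP mm [-88.1   -1.11   9.47] F lane [-0.33 -0.14 -0.78] t 7.9 open 55.7
t 7.9 p0 [ 0.5326 -0.0257  0.1105] shift [-0.0005, 0.0148, -0.0005] turn [0.0006, 0.0004, -0.0003] ft [-0.21  0.49 -0.67] open 0.0557
```

servo_tool(
  steps=[0,0.005,0,0,0,0,0,0.008,0,0,0,0,0,0.011,0,0,0,0,0,0.011,0,0,0,0],
)

```text
time: 8.4
position: [0.5325, -0.0251, 0.1083]
tool_rot: [[-0.133, -0.035, -0.99], [0.957, 0.256, -0.138], [0.259, -0.966, -0.001]]
ft_force: [0.9, 0.1, -1.7]
opening: 0.0554
```

```bash
python3 -c "
from lt import *
where();go(-88,-1,6.5)"
```

```text
lane TCP mm [-88.13  -1.11   7.24] F lane [ 0.48  0.86 -1.64] t 8.4 open 55.4
t 8.4 p0 [ 0.5325 -0.0251  0.1083] shift [-0.0006, 0.0037, -0.0006] turn [0.0006, 0.0004, -0.0003] ft [ 0.85  0.08 -1.71] open 0.0554
```

servo_tool(
  steps=[0,0.004,0,0,0,0,0,0.007,0,0,0,0,0,0.01,0,0,0,0,0,0.01,0,0,0,0],
)

```text
time: 8.9
position: [0.5324, -0.0248, 0.107]
tool_rot: [[-0.133, -0.035, -0.99], [0.957, 0.257, -0.138], [0.259, -0.966, -0.001]]
ft_force: [-1.4, -1.0, 5.4]
opening: 0.0559
```

```bash
python3 -c "
from lt import *
where();go(-88,-1,4)"
```

```text
lane TCP mm [-88.09  -1.13   5.9 ] F lane [-0.68 -1.48  5.45] t 8.9 open 55.9
t 8.9 p0 [ 0.5324 -0.0248  0.107 ] shift [-0.0004, 0.0095, -0.0006] turn [0.0006, 0.0003, -0.0002] ft [-1.37 -0.96  5.44] open 0.0559
```

The stone reached the floor at the expected height (TCP 5.9 mm above the floor, about 7 N). I'm releasing it.

servo_tool(
  steps=[0,-0.004,0,0,0,0,0,-0.004,0,0,0,0,0,-0.004,0,0,0,0,0,-0.004,0,0,0,0],
  jaw=0.82,
)

```text
time: 9.4
position: [0.5324, -0.0249, 0.1077]
tool_rot: [[-0.133, -0.035, -0.99], [0.957, 0.257, -0.138], [0.259, -0.966, -0.001]]
ft_force: [-0.1, -1.0, 0.1]
opening: 0.0722
```

```bash
python3 -c "
from lt import *
where();go(-88,-1,70);cv2.imwrite('pics/w7.png',viewer.capture('wrist')[:,:,::-1])"
```

```text
lane TCP mm [-88.1   -1.13   6.63] F lane [ 0.94 -0.28  0.37] t 9.4 open 72.2
t 9.4 p0 [ 0.5324 -0.0249  0.1077] shift [-0.0006, -0.3168, -0.0009] turn [0.0006, 0.0003, -0.0002] ft [-0.14 -1.03  0.12] open 0.0722
```

View pics/w7.png

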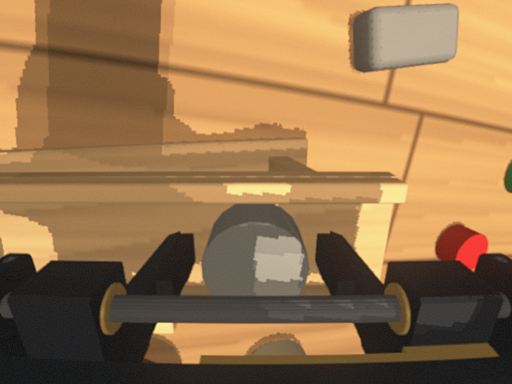

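The fingers are clear of the stone (gaps at 195 and 320 px) and it sits between the walls. I'm lifting straight up.

servo_tool(
  steps=[0,-0.06,0,0,0,0,0,-0.2,0,0,0,0,0,-0.33,0,0,0,0,0,-0.33,0,0,0,0,0.2,-0.33,0,0,0,0,0.2,-0.33,0,0,0,0],
)

```text
time: 10.2
position: [0.5288, -0.0001, 0.182]
tool_rot: [[-0.138, -0.036, -0.99], [0.956, 0.258, -0.142], [0.261, -0.965, -0.001]]
ft_force: [0.3, 0.4, 0.3]
opening: 0.0725
```

```bash
python3 -c "
from lt import *
where();
c=viewer.get_calibration('wrist');cv2.imwrite('pics/w8.png',viewer.capture('wrist')[:,:,::-1]);np.save('w8.npy',c,allow_pickle=True)
im=cv2.resize(cv2.imread('pics/w8.png'),None,fx=1.5,fy=1.5,interpolation=cv2.INTER_CUBIC)
t=np.linspace(0,6.3,80)
for h in (0,32):
    pts=np.array([o+R@(np.array([-88+28*np.cos(a),28*np.sin(a),h])/1e3) for a in t])
    cv2.polylines(im,[((proj(c,pts)+.5)*1.5-.5).round().astype(int)],True,(0,255,0),1)
cv2.imwrite('pics/w8o.png',im)
cv2.imwrite('pics/s8.png',cv2.resize(viewer.capture('side')[130:240,220:340,::-1],None,fx=5,fy=5,interpolation=cv2.INTER_CUBIC))
go(-145,-1,70)"
```

```text
lane TCP mm [-131.59   -1.3    71.87] F lane [-0.47  0.32  0.2 ] t 10.2 open 72.5
t 10.3 p0 [ 0.529  -0.0034  0.1814] shift [0.0838, 0.0106, -0.0029] turn [0.0, 0.0009, -0.0002] ft [-0.49 -0.2   0.28] open 0.0723
```

View pics/w8o.png

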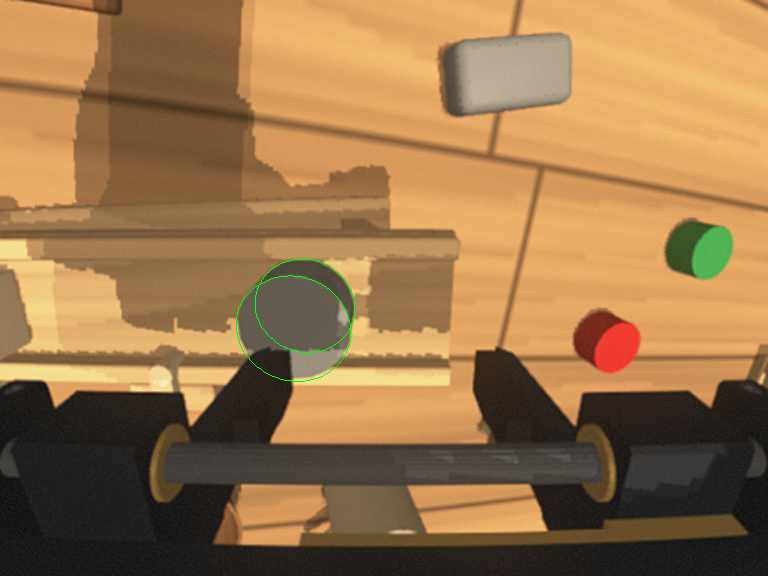

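View pics/s8.png

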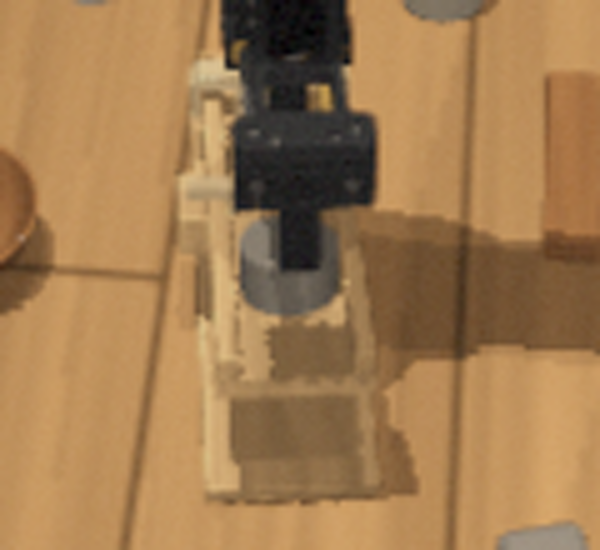

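The stone lies flat exactly on the modelled outline at lane (-88, 0), and it has been let go. Next I'll shut the jaws, move uphill, and tilt the tip about 5° forward so that the push is low on the stone.

```bash
cat >> lt.py <<'E'
RP=RT@Ro.from_rotvec([0,0,np.radians(5)]).as_matrix()
def gp(x,y,z): rel(o+R@(np.array([x,y,z])/1e3),RP)
def force(n=6):
    F=[]
    for i in range(n): viewer.capture('top'); F.append(R.T@np.array(env.get_obs()['ft_force']))
    F=np.array(F);print('F mean lane',F.mean(0).round(2),'sd',F.std(0).round(2))
E
python3 -c "
from lt import *
gp(-150,-.5,70)"
```

```text
t 10.3 p0 [ 0.529  -0.0034  0.1814] shift [0.1088, 0.0106, -0.0054] turn [0.0001, 0.0008, 0.0553] ft [-0.49 -0.2   0.28] open 0.0723
```

servo_tool(
  steps=[0.06,0.01,-0.0054,0,0.001,0.03,0.109,0.01,-0.0054,0,0.001,0.055,0.109,0.01,-0.0054,0,0.001,0.055,0.109,0.01,-0.0054,0,0.001,0.055,0.109,0.01,-0.0054,0,0.001,0.055,0.109,0.01,-0.0054,0,0.001,0.055,0.109,0.01,-0.0054,0,0.001,0.055],
  jaw=0,
)

```text
time: 11.18
position: [0.5271, 0.0177, 0.185]
tool_rot: [[-0.134, -0.024, -0.991], [0.975, 0.173, -0.137], [0.175, -0.985, 0.0]]
ft_force: [0.0, 0.2, 0.4]
opening: 0.0043
```

```bash
python3 -c "
from lt import *
where();cv2.imwrite('pics/w9.png',viewer.capture('wrist')[:,:,::-1]); gp(-150,-.5,9)"
```

```text
lane TCP mm [-149.66   -0.57   70.13] F lane [-0.27  0.03  0.37] t 11.18 open 4.3
t 11.22 p0 [0.5271 0.0179 0.1851] shift [0.0274, 0.3045, -0.0] turn [0.0001, -0.0004, 0.0004] ft [-0.77 -0.03 -0.26] open 0.0014
```

View pics/w9.png

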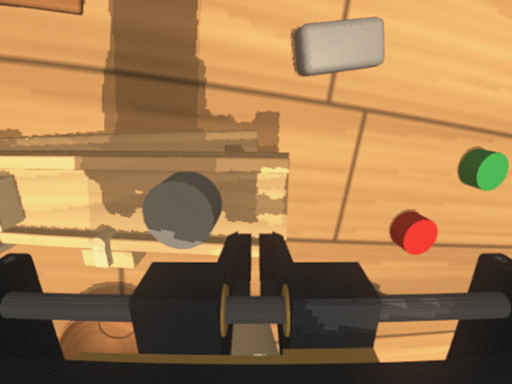

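The jaws are shut and the stone is at (182,210) px, downhill of them. I'm lowering.

servo_tool(
  steps=[0.01,0.12,0,0,0,0,0.02,0.22,0,0,0,0,0.027,0.28,0,0,0,0,0.027,0.305,0,0,0,0,0.027,0.305,0,0,0,0],
)

```text
time: 11.85
position: [0.5251, 0.0335, 0.1261]
tool_rot: [[-0.135, -0.024, -0.991], [0.975, 0.173, -0.137], [0.174, -0.985, -0.0]]
ft_force: [-0.6, -0.0, -0.6]
opening: 0.0004
```

```bash
python3 -c "
from lt import *
where();force(); cv2.imwrite('pics/w10.png',viewer.capture('wrist')[:,:,::-1]); gp(-80,-.5,9); gp(-60,-.5,9)"
```

```text
lane TCP mm [-149.76   -0.39    9.06] F lane [ 0.11 -0.57 -0.61] t 11.85 open 0.4
F mean lane [-0.04  0.05 -0.11] sd [0.33 0.39 0.46]
t 12.2 p0 [0.5252 0.0336 0.1263] shift [-0.3478, 0.0316, 0.0009] turn [0.0005, -0.0004, 0.0003] ft [-0.5   0.13 -0.27] open 0.0005
t 12.2 p0 [0.5252 0.0336 0.1263] shift [-0.4475, 0.0402, 0.0008] turn [0.0005, -0.0004, 0.0003] ft [-0.5   0.13 -0.27] open 0.0005
```

View pics/w10.png

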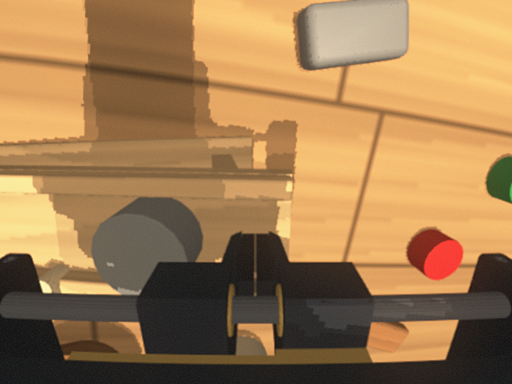

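servo_tool(
  steps=[-0.02,0.0018,0,0,0,0,-0.04,0.0036,0,0,0,0,-0.06,0.0054,0,0,0,0,-0.08,0.0072,0,0,0,0,-0.1,0.009,0,0,0,0,-0.115,0.0104,0,0,0,0,-0.13,0.0118,0,0,0,0,-0.145,0.0131,0,0,0,0,-0.16,0.0145,0,0,0,0,-0.175,0.0159,0,0,0,0,-0.19,0.0173,0,0,0,0,-0.205,0.0186,0,0,0,0,-0.22,0.02,0,0,0,0,-0.235,0.0213,0,0,0,0,-0.25,0.0227,0,0,0,0,-0.25,0.0227,0,0,0,0],
)

```text
time: 14.2
position: [0.5317, -0.0149, 0.1129]
tool_rot: [[-0.134, -0.023, -0.991], [0.976, 0.173, -0.136], [0.174, -0.985, -0.0]]
ft_force: [-0.8, 0.1, -0.5]
opening: 0.0007
```

```bash
python3 -c "
from lt import *
where();force(4); c=viewer.get_calibration('wrist');cv2.imwrite('pics/w11.png',viewer.capture('wrist')[:,:,::-1]);cv2.imwrite('pics/s11.png',cv2.resize(viewer.capture('side')[130:240,220:340,::-1],None,fx=5,fy=5,interpolation=cv2.INTER_CUBIC)); gp(-80,-.5,9); gp(-40,-.5,9)"
```

```text
lane TCP mm [-99.13  -0.45   9.04] F lane [-0.13 -0.81 -0.53] t 14.2 open 0.7
F mean lane [ 0.17  0.4  -0.06] sd [0.61 0.47 0.1 ]
t 14.5 p0 [ 0.5317 -0.0144  0.1131] shift [-0.0981, 0.0087, 0.0006] turn [0.0004, -0.0003, 0.0003] ft [ 0.12  0.38 -0.5 ] open 0.0003
t 14.5 p0 [ 0.5317 -0.0144  0.1131] shift [-0.2973, 0.026, 0.0005] turn [0.0004, -0.0003, 0.0003] ft [ 0.12  0.38 -0.5 ] open 0.0003
```

View pics/w11.png

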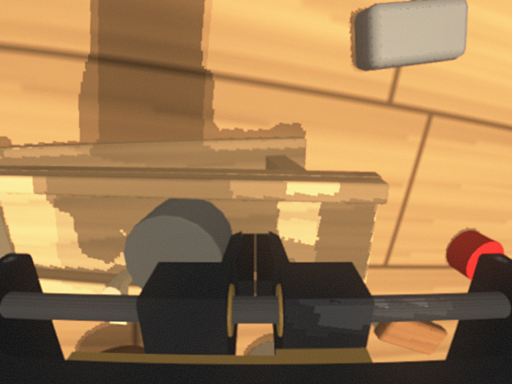

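View pics/s11.png

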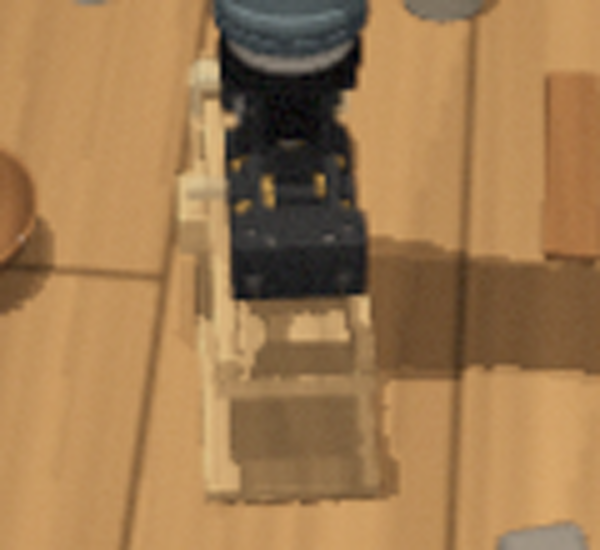

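servo_tool(
  steps=[-0.01,0.0009,0,0,0,0,-0.02,0.0018,0,0,0,0,-0.03,0.0026,0,0,0,0,-0.04,0.0035,0,0,0,0,-0.05,0.0044,0,0,0,0,-0.06,0.0053,0,0,0,0,-0.07,0.0061,0,0,0,0,-0.08,0.007,0,0,0,0,-0.09,0.0079,0,0,0,0,-0.1,0.0088,0,0,0,0,-0.11,0.0096,0,0,0,0,-0.12,0.0105,0,0,0,0,-0.13,0.0114,0,0,0,0,-0.14,0.0123,0,0,0,0,-0.15,0.0131,0,0,0,0,-0.15,0.0131,0,0,0,0],
)

```text
time: 16.5
position: [0.5357, -0.0435, 0.1052]
tool_rot: [[-0.134, -0.023, -0.991], [0.975, 0.173, -0.136], [0.174, -0.985, -0.0]]
ft_force: [0.0, -0.1, -0.1]
opening: 0.0006
```

```bash
cat > look.py <<'E'
from lt import *
import sys
where();force(4); c=viewer.get_calibration('wrist');im=viewer.capture('wrist')[:,:,::-1];n=sys.argv[1];cv2.imwrite(f'pics/{n}.png',im)
s=R.T@(np.array(env.get_obs()['position'])-o)*1e3
im=cv2.resize(im,None,fx=1.5,fy=1.5,interpolation=cv2.INTER_CUBIC);t=np.linspace(0,6.3,80)
for h in (0,32):
    pts=np.array([o+R@(np.array([s[0]+45.4+28*np.cos(a),28*np.sin(a),h])/1e3) for a in t])
    cv2.polylines(im,[((proj(c,pts)+.5)*1.5-.5).round().astype(int)],True,(0,255,0),1)
cv2.imwrite(f'pics/{n}o.png',im)
gp(s[0]+10,-.5,9)
E
python3 look.py w12
```

```text
lane TCP mm [-69.26  -0.43   9.03] F lane [ 0.13  0.02 -0.1 ] t 16.5 open 0.6
F mean lane [ 0.09  0.39 -0.  ] sd [0.42 0.73 0.54]
t 16.75 p0 [ 0.5357 -0.0432  0.1053] shift [-0.0498, 0.0045, 0.0006] turn [0.0004, -0.0003, 0.0003] ft [-0.2   0.58  0.25] open 0.0004
```

View pics/w12o.png

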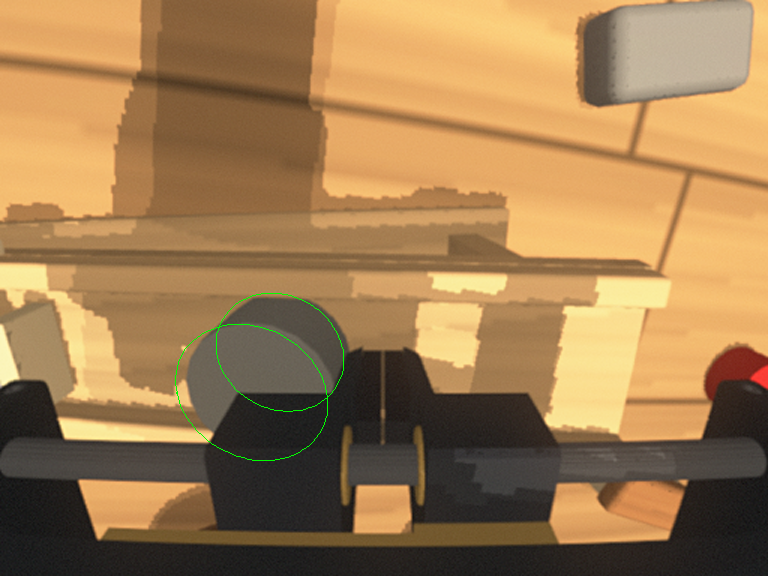

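The stone follows flat. Its centre is about 42 mm ahead of the TCP, just before the cheek. I'm pushing past the cheek.

servo_tool(
  steps=[-0.01,0.0009,0,0,0,0,-0.02,0.0018,0,0,0,0,-0.03,0.0026,0,0,0,0,-0.04,0.0035,0,0,0,0,-0.05,0.0044,0,0,0,0,-0.06,0.0053,0,0,0,0,-0.06,0.0053,0,0,0,0],
)

```text
time: 17.62
position: [0.5372, -0.0549, 0.102]
tool_rot: [[-0.135, -0.023, -0.991], [0.975, 0.173, -0.137], [0.174, -0.985, -0.0]]
ft_force: [-1.5, 1.9, 0.1]
opening: 0.0004
```

```bash
python3 look.py w13
```

```text
lane TCP mm [-57.31  -0.53   8.99] F lane [-2.04 -1.22 -0.39] t 17.62 open 0.4
F mean lane [-0.43 -0.41 -0.41] sd [0.46 0.13 0.42]
t 17.88 p0 [ 0.5375 -0.055   0.1021] shift [-0.0498, 0.0046, 0.0013] turn [0.0007, -0.0004, -0.0001] ft [ 0.31  0.24 -0.01] open 0.0002
```

View pics/w13o.png

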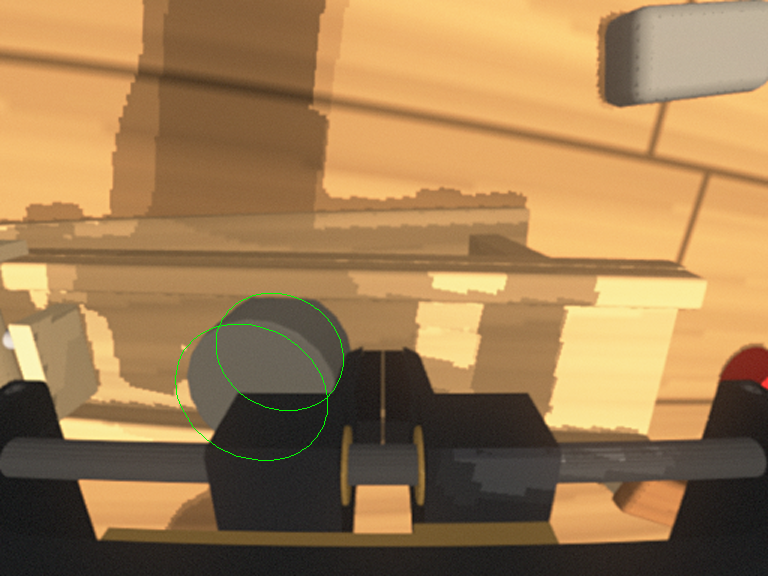

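servo_tool(
  steps=[-0.01,0.0009,0.0005,0,0,0,-0.02,0.0018,0.001,0,0,0,-0.03,0.0026,0.001,0,0,0,-0.04,0.0035,0.001,0,0,0,-0.05,0.0044,0.001,0,0,0,-0.06,0.0053,0.001,0,0,0,-0.07,0.0062,0.001,0,0,0,-0.08,0.007,0.001,0,0,0,-0.09,0.008,0.001,0,0,0,-0.1,0.0088,0.001,0,0,0,-0.11,0.0098,0.001,0,0,0,-0.12,0.0106,0.001,0,0,0,-0.12,0.0106,0.001,0,0,0],
)

```text
time: 19.5
position: [0.5405, -0.0784, 0.0957]
tool_rot: [[-0.134, -0.023, -0.991], [0.976, 0.172, -0.136], [0.174, -0.985, -0.001]]
ft_force: [-0.3, 0.0, 0.7]
opening: 0.0009
```

```bash
python3 look.py w14
```

```text
lane TCP mm [-32.74  -0.49   9.06] F lane [-0.22 -0.26  0.67] t 19.5 open 0.9
F mean lane [ 0.09 -0.2  -0.05] sd [0.19 0.17 0.34]
t 19.75 p0 [ 0.5404 -0.0781  0.0958] shift [-0.0498, 0.0044, -0.0001] turn [0.0006, -0.0004, -0.0001] ft [ 0.07  0.4  -0.4 ] open 0.0008
```

View pics/w14o.png

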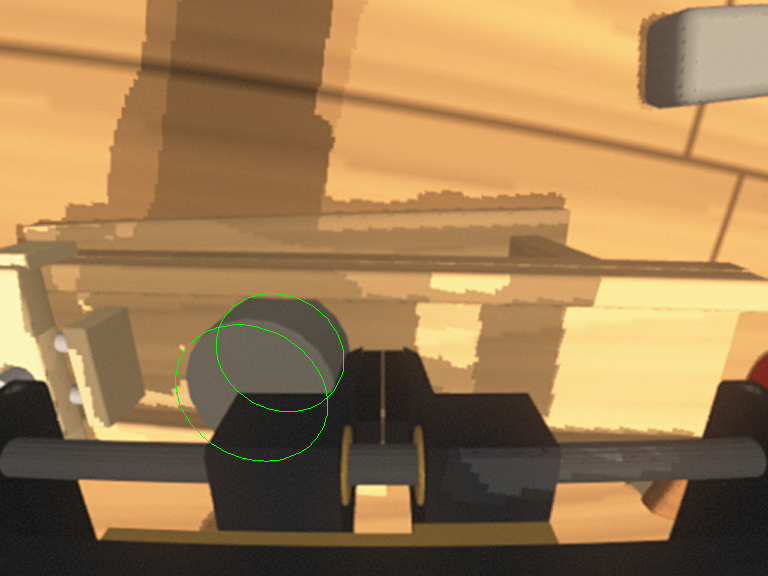

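The stone is past the cheek, with the stop plate ahead at about (100,370). I'm moving 28 mm, then creeping.

servo_tool(
  steps=[-0.01,0.0009,0,0,0,0,-0.02,0.0018,0,0,0,0,-0.03,0.0026,0,0,0,0,-0.04,0.0035,0,0,0,0,-0.05,0.0044,0,0,0,0,-0.06,0.0053,0,0,0,0,-0.07,0.0062,0,0,0,0,-0.08,0.007,0,0,0,0,-0.09,0.008,0,0,0,0,-0.1,0.0088,0,0,0,0,-0.11,0.0097,0,0,0,0,-0.12,0.0106,0,0,0,0,-0.13,0.0115,0,0,0,0,-0.138,0.0122,0,0,0,0,-0.138,0.0122,0,0,0,0],
)

```text
time: 21.62
position: [0.5441, -0.1049, 0.0885]
tool_rot: [[-0.134, -0.023, -0.991], [0.976, 0.172, -0.136], [0.174, -0.985, -0.001]]
ft_force: [0.5, -0.7, 0.3]
opening: 0.0002
```

```bash
python3 look.py w15
```

```text
lane TCP mm [-5.09 -0.54  9.02] F lane [0.66 0.44 0.53] t 21.62 open 0.2
F mean lane [-0.12 -0.21 -0.04] sd [0.42 0.06 0.4 ]
t 21.88 p0 [ 0.5441 -0.1047  0.0886] shift [-0.0498, 0.0045, -0.0001] turn [0.0007, -0.0004, -0.0002] ft [ 0.35 -0.61  0.16] open 0.0007
```

View pics/w15o.png

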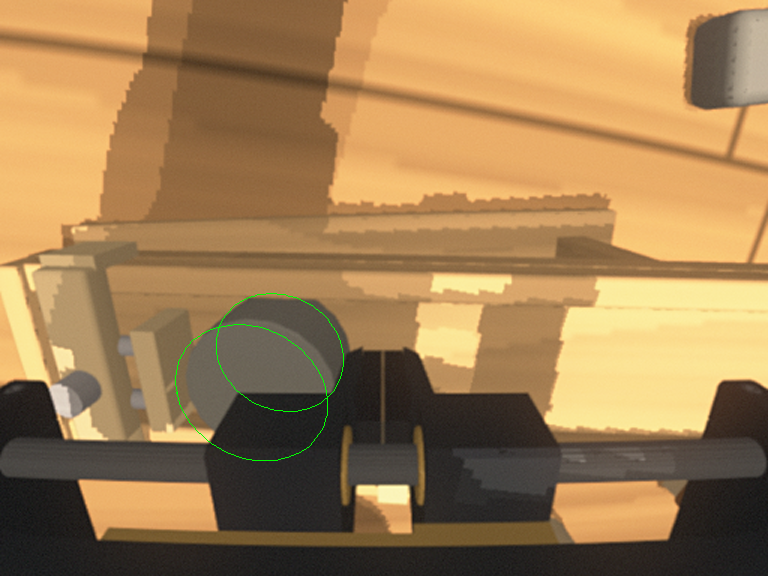

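servo_tool(
  steps=[-0.005,0.0004,0,0,0,0,-0.01,0.0009,0,0,0,0,-0.015,0.0013,0,0,0,0,-0.02,0.0018,0,0,0,0,-0.025,0.0022,0,0,0,0,-0.03,0.0027,0,0,0,0,-0.035,0.0031,0,0,0,0,-0.035,0.0031,0,0,0,0],
)

```text
time: 22.88
position: [0.5451, -0.1116, 0.0868]
tool_rot: [[-0.135, -0.023, -0.991], [0.976, 0.172, -0.136], [0.174, -0.985, -0.001]]
ft_force: [-0.3, -0.1, 0.1]
opening: 0.0004
```

```bash
python3 look.py w16
```

```text
lane TCP mm [ 1.89 -0.53  9.05] F lane [ 0.   -0.27  0.09] t 22.88 open 0.4
F mean lane [ 0.12 -0.3   0.25] sd [0.2  0.2  0.35]
t 23.12 p0 [ 0.5451 -0.1115  0.0868] shift [-0.0498, 0.0046, -0.0001] turn [0.0007, -0.0004, -0.0002] ft [-0.9   1.06  0.65] open 0.0003
```

View pics/w16o.png

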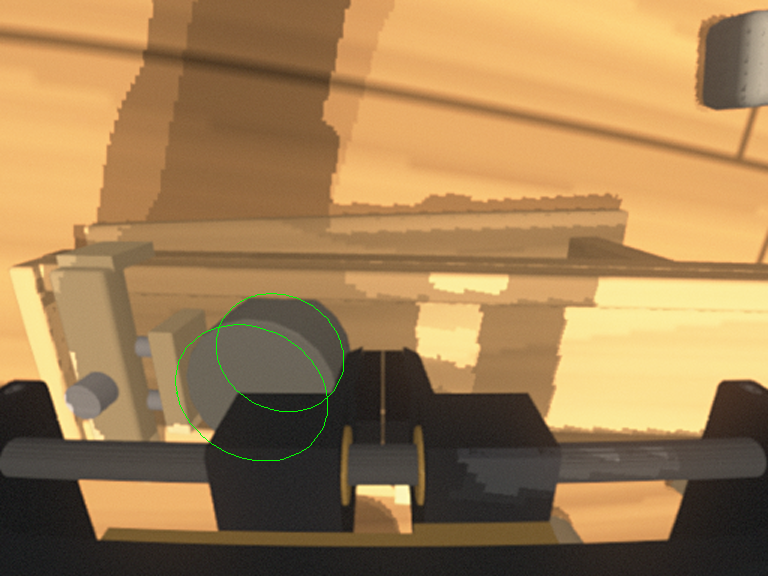

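Almost touching, with no force yet. I'm creeping 3 mm at 0.5 mm per row.

servo_tool(
  steps=[-0.003,0.0003,0,0,0,0,-0.006,0.0005,0,0,0,0,-0.009,0.0008,0,0,0,0,-0.012,0.0011,0,0,0,0,-0.015,0.0013,0,0,0,0],
)

```text
time: 23.75
position: [0.5454, -0.1143, 0.086]
tool_rot: [[-0.135, -0.023, -0.991], [0.976, 0.172, -0.137], [0.174, -0.985, -0.001]]
ft_force: [0.4, 0.8, -0.8]
opening: 0.0003
```

```bash
python3 look.py w17
```

```text
lane TCP mm [ 4.78 -0.54  9.02] F lane [-0.49  0.5  -0.92] t 23.75 open 0.3
F mean lane [-0.51  0.56  0.03] sd [0.25 0.43 0.38]
t 24.0 p0 [ 0.5454 -0.1145  0.086 ] shift [-0.0498, 0.0047, -0.0003] turn [0.0007, -0.0005, -0.0003] ft [-0.1   0.42 -0.14] open 0.0004
```

servo_tool(
  steps=[-0.002,0.0002,0,0,0,0,-0.004,0.0004,0,0,0,0,-0.006,0.0006,0,0,0,0,-0.006,0.0006,0,0,0,0],
)

```text
time: 24.5
position: [0.5456, -0.1157, 0.0857]
tool_rot: [[-0.134, -0.023, -0.991], [0.976, 0.172, -0.136], [0.173, -0.985, -0.001]]
ft_force: [0.3, 0.3, -0.6]
opening: 0.0004
```

```bash
python3 look.py w18
```

```text
lane TCP mm [ 6.17 -0.54  9.09] F lane [-0.07  0.38 -0.67] t 24.5 open 0.4
F mean lane [-0.44  0.03  0.02] sd [0.65 0.14 0.25]
t 24.75 p0 [ 0.5456 -0.1157  0.0856] shift [-0.0498, 0.0046, -0.0004] turn [0.0007, -0.0005, -0.0004] ft [0.64 0.47 0.32] open 0.0004
```

View pics/w18.png

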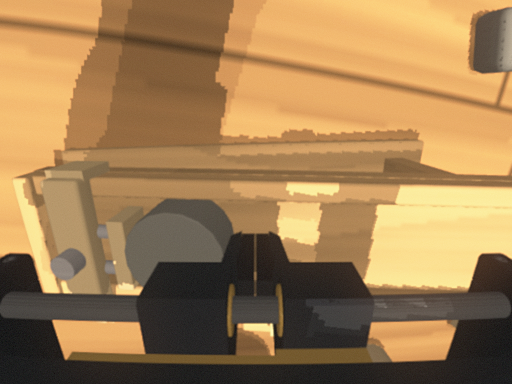

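servo_tool(
  steps=[-0.002,0.0002,0,0,0,0,-0.004,0.0004,0,0,0,0,-0.006,0.0006,0,0,0,0,-0.006,0.0006,0,0,0,0],
)

```text
time: 25.25
position: [0.5458, -0.1164, 0.0854]
tool_rot: [[-0.135, -0.023, -0.991], [0.975, 0.172, -0.137], [0.174, -0.985, -0.001]]
ft_force: [0.5, 2.6, 2.4]
opening: 0.0001
```

```bash
python3 look.py w19
```

```text
lane TCP mm [ 6.93 -0.48  9.  ] F lane [-3.04  0.89  1.68] t 25.25 open 0.1
F mean lane [-2.5  -0.27  1.51] sd [0.25 0.11 0.61]
t 25.5 p0 [ 0.5458 -0.1165  0.0854] shift [-0.0498, 0.0045, -0.0] turn [0.0007, -0.0004, -0.0002] ft [-1.06  2.56  2.48] open 0.0005
```

The stop is felt at TCP x ≈ 6.5–6.9 mm, which matches the seen face at 75 mm. I'm advancing 1.2 mm.

servo_tool(
  steps=[-0.002,0.0002,0,0,0,0,-0.004,0.0004,0,0,0,0,-0.006,0.0006,0,0,0,0,-0.006,0.0006,0,0,0,0],
)

```text
time: 26.0
position: [0.5461, -0.1172, 0.0852]
tool_rot: [[-0.135, -0.023, -0.991], [0.975, 0.173, -0.137], [0.174, -0.985, -0.001]]
ft_force: [-1.9, 4.3, 5.4]
opening: 0.0
```

```bash
python3 look.py w20
```

```text
lane TCP mm [ 7.84 -0.31  9.02] F lane [-5.76 -1.24  4.03] t 26.0 open 0.0
F mean lane [-5.8  -0.25  3.41] sd [0.5  0.36 0.65]
t 26.25 p0 [ 0.5461 -0.1174  0.0851] shift [-0.0498, 0.0045, 0.0008] turn [0.0008, -0.0003, -0.0] ft [0.38 4.75 5.19] open 0.0005
```

servo_tool(
  steps=[-0.002,0.0002,0,0,0,0,-0.004,0.0004,0,0,0,0,-0.004,0.0004,0,0,0,0,-0.004,0.0004,0,0,0,0,-0.004,0.0004,0,0,0,0],
)

```text
time: 26.88
position: [0.5462, -0.1175, 0.0851]
tool_rot: [[-0.135, -0.023, -0.991], [0.975, 0.173, -0.137], [0.175, -0.985, -0.001]]
ft_force: [-1.2, 5.5, 5.3]
opening: 0.0007
```

```bash
python3 look.py w21; python3 -c "
from lt import *
cv2.imwrite('pics/s21.png',cv2.resize(viewer.capture('side')[120:230,220:340,::-1],None,fx=5,fy=5,interpolation=cv2.INTER_CUBIC))"
```

```text
lane TCP mm [ 8.18 -0.24  9.01] F lane [-6.76 -0.43  3.68] t 26.88 open 0.7
F mean lane [-7.21 -0.43  4.34] sd [0.48 0.34 0.25]
t 27.12 p0 [ 0.5462 -0.1176  0.0851] shift [-0.0498, 0.0043, 0.0011] turn [0.0007, 0.0, 0.0005] ft [-1.79  5.46  5.99] open 0.0003
```

View pics/w21.png

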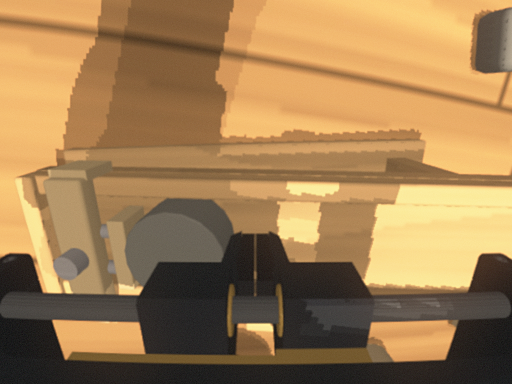

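servo_tool(
  steps=[-0.002,0.0002,0,0,0,0,-0.004,0.0004,0,0,0,0,-0.004,0.0004,0,0,0,0,-0.004,0.0004,0,0,0,0,-0.004,0.0004,0,0,0,0],
)

```text
time: 27.8
position: [0.5462, -0.1176, 0.0851]
tool_rot: [[-0.136, -0.023, -0.99], [0.975, 0.174, -0.138], [0.176, -0.984, -0.001]]
ft_force: [-1.0, 5.5, 6.9]
opening: 0.0004
```

```bash
python3 look.py w22
```

```text
lane TCP mm [ 8.24 -0.25  9.01] F lane [-7.15 -0.29  5.23] t 27.8 open 0.4
F mean lane [-7.68 -0.67  4.81] sd [0.42 0.27 0.28]
t 28.05 p0 [ 0.5462 -0.1176  0.0851] shift [-0.0498, 0.0043, 0.0014] turn [0.0005, 0.0004, 0.0011] ft [-1.85  6.56  6.66] open 0.0006
```

The stop has given about 2 mm (roughly 5–6 N on it, wrist 7.7 N), held for over 1 s. I'm drawing back slowly.

servo_tool(
  steps=[0.0005,0,0,0,0,0,0.0015,-0.0001,0,0,0,0,0.0025,-0.0002,0,0,0,0,0.0035,-0.0003,0,0,0,0,0.0045,-0.0004,0,0,0,0,0.0055,-0.0005,0,0,0,0,0.0065,-0.0006,0,0,0,0,0.0075,-0.0007,0,0,0,0,0.0085,-0.0008,0,0,0,0,0.0095,-0.0009,0,0,0,0,0.0105,-0.001,0,0,0,0,0.0115,-0.001,0,0,0,0,0.0125,-0.0011,0,0,0,0,0.0135,-0.0012,0,0,0,0,0.0145,-0.0013,0,0,0,0,0.016,-0.0014,0,0,0,0,0.0175,-0.0016,0,0,0,0,0.019,-0.0017,0,0,0,0,0.021,-0.0019,0,0,0,0,0.021,-0.0019,0,0,0,0],
)

```text
time: 30.55
position: [0.5457, -0.1135, 0.0862]
tool_rot: [[-0.136, -0.023, -0.99], [0.975, 0.174, -0.138], [0.176, -0.984, -0.001]]
ft_force: [-0.3, -0.0, -0.4]
opening: 0.0006
```

```bash
python3 look.py w23
```

```text
lane TCP mm [ 3.99 -0.21  9.03] F lane [ 0.07 -0.26 -0.37] t 30.55 open 0.6
F mean lane [-0.01  0.29 -0.02] sd [0.23 0.27 0.12]
t 30.8 p0 [ 0.5456 -0.1136  0.0862] shift [-0.0498, 0.0043, 0.0013] turn [0.0005, 0.0003, 0.0011] ft [-0.71 -0.27 -0.85] open 0.0004
```

View pics/w23.png

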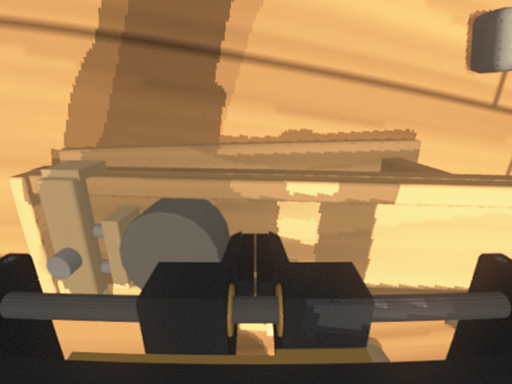

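The pusher is clear of the stone. I'm backing off uphill, lifting, and inspecting the stop contact.

servo_tool(
  steps=[0.03,-0.0027,0,0,0,0,0.08,-0.007,0,0,0,0,0.15,-0.0135,0,0,0,0,0.15,-0.1,0,0,0,0,0.15,-0.3,0,0,0,0,0.15,-0.35,0,0,0,0,0.15,-0.35,0,0,0,0],
)

```text
time: 31.68
position: [0.5437, -0.097, 0.1613]
tool_rot: [[-0.136, -0.021, -0.991], [0.975, 0.173, -0.137], [0.175, -0.985, -0.003]]
ft_force: [0.0, 0.5, -0.6]
opening: 0.0004
```

```bash
python3 - <<'E'
from lt import *
where()
c=viewer.get_calibration('wrist');im=viewer.capture('wrist')[:,:,::-1];cv2.imwrite('pics/w24.png',im);np.save('w24.npy',c,allow_pickle=True)
s=5;x0,y0,x1,y1=30,130,190,250
def draw(im,c,s,x0,y0,x1,y1,sc,out):
    z=cv2.resize(im[y0:y1,x0:x1],None,fx=s,fy=s,interpolation=cv2.INTER_CUBIC);cv2.imwrite(out+'r.png',z)
    t=np.linspace(0,6.3,80)
    for h in (0,32):
        pts=np.array([o+R@(np.array([sc+28*np.cos(a),28*np.sin(a),h])/1e3) for a in t])
        cv2.polylines(z,[((proj(c,pts)+.5-[x0,y0])*s-.5).round().astype(int)],True,(0,255,0),1)
    cv2.imwrite(out+'.png',z)
draw(im,c,5,60,130,220,250,47,'pics/x24')
ims=viewer.capture('side')[:,:,::-1];cs=viewer.get_calibration('side')
draw(ims,cs,6,230,120,310,210,47,'pics/xs')
cv2.imwrite('pics/t24.png',cv2.resize(viewer.capture('top')[:,:,::-1][160:235,220:365],None,fx=5,fy=5,interpolation=cv2.INTER_CUBIC))
E
```

```text
lane TCP mm [-31.61   0.15  77.28] F lane [-0.29  0.07 -0.66] t 31.68 open 0.4
```

View pics/w24.png

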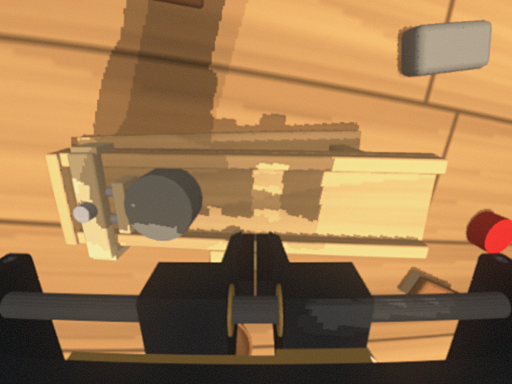

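View pics/x24.png

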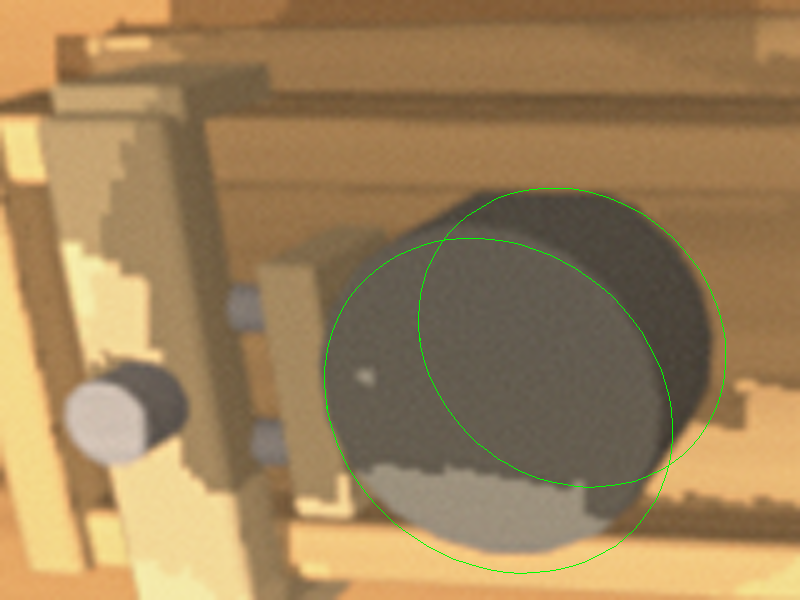

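View pics/xs.png

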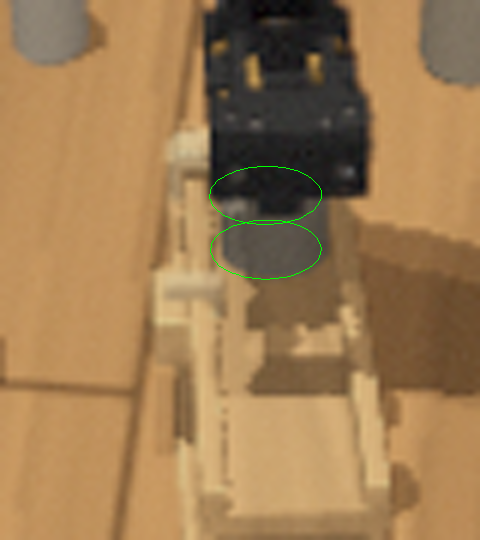

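```bash
python3 - <<'E'
from lt import *
c=np.load('w24.npy',allow_pickle=True).item()
def at(p,z):
    oo,d=ray(c,np.array([60,130])+np.array(p)/5);a=R.T@(oo-o);b=R.T@d[0];t=(z-a[2])/b[2];return np.round((a+t*b)*1e3,1)
print('plate top edge',at((313,266),.028),at((352,505),.028),at((383,235),.003))
print('stone top limb left',at((322,365),.032),'right',at((668,420),.032),'bottom rim right',at((711,345),0.0),'top rim up',at((450,232),.032),'down',at((520,552),.032))
z=cv2.imread('pics/x24r.png')[200:540,230:520];cv2.imwrite('pics/x24z.png',cv2.resize(z,None,fx=1.7,fy=1.7))
E
```

```text
plate top edge [ 75.7 -21.4  28. ] [75.5 19.7 28. ] [ 77.2 -19.4   3. ]
stone top limb left [74.3 -6.5 32. ] right [19.3  0.6 32. ] bottom rim right [21.2 -0.   0. ] top rim up [ 50.6 -28.5  32. ] down [45.5 24.6 32. ]
```

View pics/x24z.png

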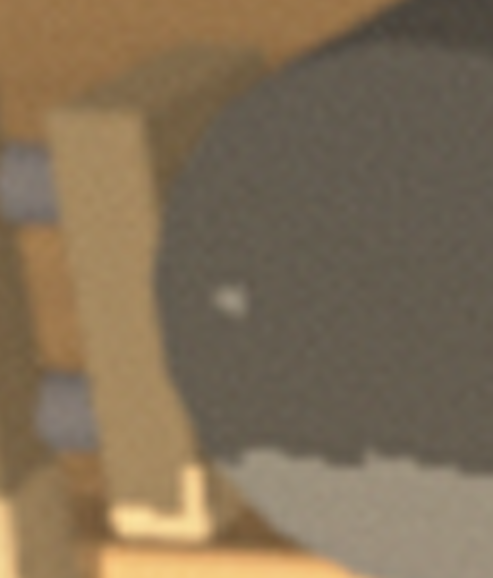

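View pics/t24.png

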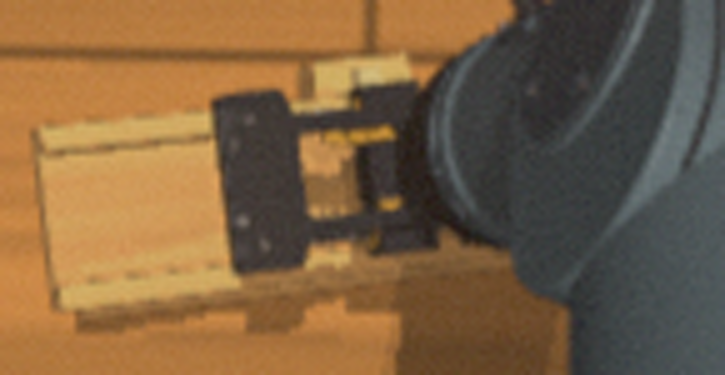

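The stone's front limb overlaps the stop plate's face with no gap, and the plate sits about 1 mm further back than before. I'm handing in.

```bash
python3 -c "
from rig import env
print(env.close_job())"
```

```text
the job is handed in; nothing more can be done
None
```

I laid the round grey stone flat in the upper chute at about lane x = -88 mm, let go, and pushed it past the cheek and against the stop. Then I drew the pusher back slowly and handed in at about 32 s of the 70 s. No verdict was reported.

**Stop:** I felt it at about the place I had seen it, with its face at lane x ≈ 75 mm. It gave about 2 mm, which is roughly 5–6 N on the stop. The wrist read 7.7 N, part of it friction and far below the 14.5 N limit. I held this for more than a second.

**Last checks:** The wrist picture shows the stone flat in the channel, about 1–2 mm off the centre line. Its front edge overlaps the stop plate with no gap, and the plate sits 0.5–1 mm further back than before. The contact force left on the stop could not be measured directly.

**Disagreements:**
- The fixed cameras and the wrist camera differed by about 2 mm across the chute. I trusted the wrist camera, because it saw the stone and the chute together.
- The final side and top views were partly blocked by the arm, so I did not re-measure the other things. The pushing moves stayed over the chute, and the red and green discs were not touched.

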